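# Turn the fish-feeding tile face up against the backboard

### The arm

A 7-joint arm with a two-finger parallel gripper is mounted at the origin on the work surface. World frame = base frame: x ahead of the robot, y to its left, z up, the work surface at z = 0. Lengths are in m, angles in rad, forces in N, time in s.
With the tool pointing down it reaches from about 0.4 to 0.875 m from the base axis. Payload 19.3 kg.
Tool frame: the origin (TCP) lies midway between the tips of the shut fingers; the grasp point (between the pads) lies 19 mm behind it; x points along the fingers, y is the direction in which the jaws open and shut, and the axes are right-handed (so a half turn about x gives the same grasp; the last joint's range is limited). The gripper opens to 85 mm and grips with 20 to 120 N. Pads are 22 mm wide; open, the fingers measure 114 mm over their backs; the gripper's body (76 mm by 85 mm) begins 54 mm behind the grasp point. The pads swing forward as they close: fully open they stand 13 mm farther back than shut.
Start: joints at [-1.245, 0.521, -0.036, 1.599, 0.021, 1.021, -0.113], TCP at [0.241, 0.577, 0.231] pointing down, gripper open.
Joint ranges: [-2.91, 2.91], [-0.3, 2.13], [-1.5, 1.42], [0.17, 2.43], [-1.26, 4.41], [0.16, 1.93], [-2.52, 2.52]. Speed limits (rad/s): [1.89, 1.89, 2.39, 2.39, 3.01, 3.01, 3.01].

### API

Orientations are given as [roll, pitch, yaw] about the fixed x, y, z axes, in that order (R = Rz(yaw) Ry(pitch) Rx(roll)).
In Python, from workcell import bot gives the robot as it stands. The module is installed in compiled form; this text tells all that it offers.
- The arm moves only by the tool servo_tool, never from a script. Its argument "targets" is a list of rows, each an object of numbers: "x", "y", "z": the shift along the tool's x, y, z as a fraction of full scale; "wx", "wy", "wz": the turn, a rotation vector about the tool's x, y, z as a fraction of full scale. A call has 1 to 12 rows; each row is the pose to reach, as a shift and turn from the pose measured when the call began, along the tool's axes at that moment, turning the shorter way round; what a row does not reach only later rows make up. Full scale, the value 1, is 40 cm for a shift and 360 degrees for a turn. A row lasts 1/8 s, in which the tool goes at most 62.5 mm and 10.7 degrees, less where a joint would pass 70% of its speed; a pose out of reach is approached as far as the arm can. A call with a number of a shift or a turn outside -1 to 1 is refused whole. A call with a gripper value outside its range is refused whole. "grip" is the gripper command: -1 is shut, 1 is fully open, values between are in proportion, set as the call begins (left out, the last holds). The fingers move at their own pace and stop on an object; "squeeze" is the grip in N (left out, the last holds). Time passes only in rows, so rows that repeat a pose let the fingers close. It gives the time, the measured TCP pose, the force and the opening at its end, in the units of the state.
- bot.observe(): the state, without advancing time (a new reading comes with each control period).
- bot.grab_frame(name): name is "scene" or "top"; returns (picture, depth): 420x560x3 uint8, red, green, blue; 420x560 float32, m along the optical axis (not along the pixel's ray), 0 where there is no reading.
- bot.get_calibration(name): a dict with "intrinsics" (3x3 intrinsics, pixels), "R" (3x3) and "t" (3): a world point X has camera coordinates R X + t. Camera axes: x right, y down, z forward; pixel columns grow to the right and rows downward; lengths in m; the calibration is good to about 2 mm. A picture is of the moment at which its call begins. get_calibration takes no time and is no camera call.
- bot.job_done(): hands the job in, once; it reports no verdict.
Trained networks look in the newest picture that a camera, given by its name, has taken for a name from the list of things; names that differ only in an ending like _2 or _b are one class to them, and where a whole thing is asked for, a point or a joint stands for the part that bears it (a point fixed in the world has none). Each returns a list of dicts, best first, with "confidence" (0 to 1); they miss things now and then, are a little off and sometimes report something else, mostly with a low value. They report only what shows in the picture. A call takes as long as a camera call. They do not tell look-alikes from the thing itself.
- bot.trace(camera, target): "mask" (420x560 bool, what is visible of it) and "pixel" ([column, row] in pixels, amid what is visible of it).
The state is a dict: "clock": time; "qpos": joint angles; "qd": joint speeds; "joint_efforts": joint torques, N m; "position": TCP position; "tool_rot": TCP orientation; "force": force on the tool from outside, world axes, zero at the start; "moment": the same for the moment, N m; "grip_width": finger opening in m.
Only numpy, scipy, OpenCV 4.12 (cv2) and the standard library are available. Lean on these libraries where they do the work, as an engineer would, in place of code of your own. Each camera call takes 0.05 s, during which the arm holds its last target. There are 200 camera calls.

### The job

The square white feeding tile was left face down on its ring wall to dry. Tip it up on edge so that it leans against the low sloping wooden backboard, then lay it down face up (ring wall on top) under control, without letting it fall over, and leave it lying flat on the shelf, square and flush against the foot of the backboard. Leave the other things where they are.

Things in the scene. Friction and masses are not known exactly. Their poses are not given: they have to be found in the camera images.
- tile_center (a point): Slab centre (mid-thickness) of the loose white ceramic feeding tile: a square slab 120 x 120 x 9 mm; on its face a centred round ring wall, 72 mm outer diameter, 6 mm thick, stands 20 mm out. z is normal to the slab and points OUT OF THE PLAIN BACK (up at the start, down when done); x, y run along its edges. Lying face up, this point is 4.5 mm above the shelf, the ring's rim 29 mm.
- tile: The same tile (0.25 to 0.42 kg); origin at the ring rim's centre, axes as tile_center's. It starts face down on the ring, slab underside 20 mm and top 29 mm above the shelf, edges overhanging the ring by 24 mm, 15 to 55 mm from the backboard and parallel to it within 0.2 rad. Too wide to grip across; its 9 mm thickness can be gripped when on edge.
- backboard_foot (a point): Middle of the foot line, at shelf height, of the fixed brown wooden backboard's front face. x points level from the robot's side into the board, y along it, z up. The board is 260 mm long and 14 mm thick; its face starts at this line and leans back (to +x) 15 degrees from vertical; top edge 60 mm above the shelf.
- backboard: The same fixed board, same origin and axes. A tile leaned flat on it with its lower edge at the foot stays by itself, top edge about 116 mm high, 56 mm of it above the board. Save for the tile, nothing stands on the 250 mm of shelf before the board's middle, 100 mm to either side.
- canister: Closed green fish food canister, 68 mm diameter, 100 mm tall, standing beyond the left end of the backboard; origin at the centre of its base. Bystander.
- dish: Round white ceramic bowl, 110 mm across, 30 mm tall, to the right of the tile; origin under its centre. Bystander.
- feeding_ring: Clear acrylic ring, 90 mm outer diameter, 14 mm tall, lying to the left of the tile; origin under its centre. Bystander.
- tongs: Stainless feeding tongs, 160 mm long, 7 mm high, lying behind the backboard; origin at the middle on the shelf. Bystander.
- scraper: Black magnetic algae scraper, 85 x 55 x 32 mm, lying in a low fixed wooden tray (130 x 170 x 30 mm) to the left; origin under its centre. Bystander.
- slate: Flat grey square plate 100 x 100 x 8 mm lying to the right, nearer the robot; origin under its centre. Bystander.
- cup: White cup without a handle, 72 mm across, 75 mm tall, beyond the right end of the backboard; origin under its centre. Bystander.
Things that resemble listed ones, but are neither listed nor needed, are in the scene too. Leave any pink or purple look-alike of the tile alone.

How it is judged:
By the outcome, as a careful person would: the job done as asked, in the order asked, and still so for the second after the job is handed in, with the robot touching nothing.
It also fails if it takes over 72 s, if anything falls off the work surface, if the arm or the gripper's body presses on something with over 40 N, if the wrist force passes 120 N, or if a joint passes its speed limit or range.

## Working session

There is one attempt and no reset: what is moved stays moved. The work goes in short steps, Python scripts to look and compute and a tool call to move; the robot and the scene stay as the last step left them, time stands still between calls to the robot, and variables do not carry over. Pictures are saved under pics/ and viewed, on a budget of 10 in all, crops included, one or two more only if the job needs it, and the job is handed in when it is done.

Besides the shell and the picture viewer there is one more tool, called after "Request:" by a JSON object that holds its "api" and its "payload", one argument or row to a line. servo_tool: Moves the arm, as the interface text tells. Shift numbers are shares of 40 cm and turn numbers shares of 360 degrees, none past 1 either way. Its arguments: {"type":"object","properties":{"targets":{"type":"array"},"grip":{"type":"number"},"squeeze":{"type":"number"}},"required":["targets"]}

```bash
mkdir -p pics; cat > h.py <<'E'
import numpy as np, cv2
from workcell import bot
from scipy.spatial.transform import Rotation as Ro
def cloud(n,d):
    c=bot.get_calibration(n);K=np.array(c['intrinsics']);R=np.array(c['R']);t=np.array(c['t'])
    v,u=np.mgrid[:d.shape[0],:d.shape[1]]
    P=np.stack([(u-K[0,2])/K[0,0]*d,(v-K[1,2])/K[1,1]*d,d],-1)
    return (P-t)@R
E
python3 - <<'E'
from h import *
print(bot.observe())
ims=[]
for n in ["scene","top"]:
    p,d=bot.grab_frame(n); np.savez(f'f_{n}.npz',p=p,d=d)
    W=cloud(n,d)
    for t in ['tile','backboard']:
        for r in bot.trace(n,t)[:4]:
            m=r['mask']&(d>0); print(n,t,round(r['confidence'],2),r['pixel'],m.sum(),np.median(W[m],0).round(3),np.percentile(W[m],[3,97],axis=0).round(3).tolist())
    cv2.imwrite(f'pics/{n}0.png',cv2.cvtColor(p,cv2.COLOR_RGB2BGR))
E
```

```text
{'clock': 0.0, 'qpos': array([-1.24521908,  0.52202267, -0.03632389,  1.59998319,  0.0212059 ,
        1.02110577, -0.11279913]), 'qd': array([-0.00111317,  0.00067601,  0.00047842,  0.00054558, -0.001172  ,
        0.00056824,  0.00059916]), 'joint_efforts': array([-3.57383260e-04, -9.27084732e+01,  1.98006526e+00, -3.69927621e+01,
        1.78903830e-02,  8.42278154e-03,  1.19026681e-04]), 'position': array([0.24086335, 0.57636614, 0.23072927]), 'tool_rot': array([-1.49355758,  1.56966253, -1.88934435]), 'force': array([-0.20135982, -0.0145032 , -0.17229502]), 'moment': array([-0.00653161, -0.02984223,  0.00386026]), 'grip_width': 0.08564650893569427}
scene tile 0.98 [137.7, 339.4] 3592 [ 0.485 -0.465  0.029] [[0.419, -0.529, 0.021], [0.548, -0.397, 0.031]]
scene tile 0.71 [237.0, 165.5] 1009 [0.327 0.12  0.029] [[0.264, 0.062, 0.025], [0.385, 0.183, 0.032]]
scene backboard 0.82 [316.6, 245.4] 1394 [ 0.68  -0.081  0.038] [[0.652, -0.181, 0.002], [0.718, 0.057, 0.06]]
top tile 0.78 [423.7, 229.2] 1751 [ 0.476 -0.46   0.027] [[0.412, -0.525, 0.001], [0.541, -0.394, 0.032]]
top tile 0.66 [278.8, 205.3] 1617 [ 0.546 -0.042  0.027] [[0.488, -0.101, 0.022], [0.609, 0.017, 0.032]]
top backboard 0.59 [280.5, 165.6] 1300 [ 0.669 -0.05   0.04 ] [[0.643, -0.17, 0.002], [0.699, 0.068, 0.06]]
```

View pics/top0.png

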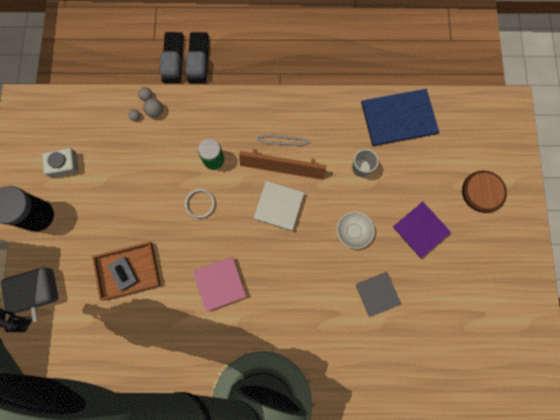

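View pics/scene0.png

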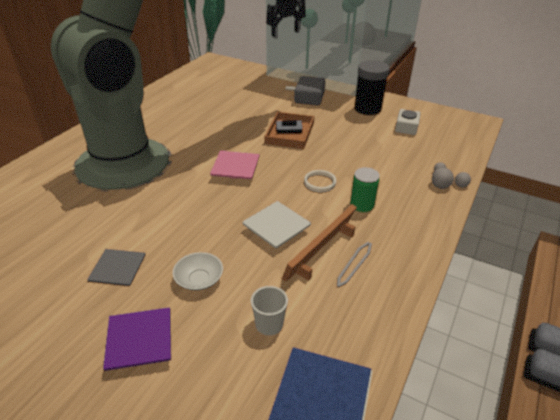

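The candidates are white at top (279,206), purple at (422,229) and pink at (220,284). The white one fits: it is the only white square and it lies before the board. I'll measure it and the board, and confirm in a crop.

```bash
python3 - <<'E'
from h import *
ims=[]
for n,box in [('top',(230,140,340,240)),('scene',(220,180,380,300))]:
    f=np.load(f'f_{n}.npz');p,d=f['p'],f['d'];W=cloud(n,d)
    sat=p.max(-1).astype(int)-p.min(-1)
    reg=(W[...,0]>.46)&(W[...,0]<.66)&(W[...,1]>-.13)&(W[...,1]<.05)
    m=reg&(sat<45)&(p.max(-1)>120)&(W[...,2]>.015)&(W[...,2]<.036)&(d>0)
    m=cv2.morphologyEx(m.astype(np.uint8),cv2.MORPH_OPEN,np.ones((3,3)))>0
    top=W[m]; print(n,'tile z',np.median(top[:,2]).round(4),cv2.minAreaRect((top[:,:2]*1000).astype(np.float32)))
    # board: top edge points and face points
    r=(W[...,0]>.60)&(W[...,0]<.75)&(W[...,1]>-.22)&(W[...,1]<.11)&(d>0)&(sat>45)
    for lo,hi in [(.01,.025),(.025,.04),(.04,.053),(.056,.07)]:
        q=W[r&(W[...,2]>lo)&(W[...,2]<hi)]
        if len(q)<15: continue
        vx,vy,x0,y0=cv2.fitLine((q[:,:2]).astype(np.float32),cv2.DIST_HUBER,0,.01,.01).ravel()
        ang=np.arctan(vx/vy); print(n,lo,len(q),'dx/dy ang',ang.round(4),'x at y=-.05',(x0+(-.05-y0)*vx/vy).round(4),'y',np.percentile(q[:,1],[1,50,99]).round(3),'z',np.median(q[:,2]).round(4))
    a,b,c,e=box; ims.append(cv2.resize(p[b:e,a:c],(400,300),interpolation=cv2.INTER_CUBIC))
cv2.imwrite('pics/crop1.png',cv2.cvtColor(np.hstack(ims),cv2.COLOR_RGB2BGR))
E
```

```text
top tile z 0.0274 ((547.8088989257812, -43.80169677734375), (119.71385192871094, 120.84661102294922), 73.02397918701172)
top 0.01 231 dx/dy ang 0.1663 x at y=-.05 0.6612 y [-0.177 -0.06   0.073] z 0.0166
top 0.025 274 dx/dy ang 0.1728 x at y=-.05 0.6658 y [-0.179 -0.049  0.07 ] z 0.0312
top 0.04 259 dx/dy ang 0.1656 x at y=-.05 0.6697 y [-0.18  -0.056  0.07 ] z 0.0477
top 0.056 247 dx/dy ang 0.1707 x at y=-.05 0.6765 y [-0.179 -0.056  0.071] z 0.058
scene tile z 0.0291 ((551.3882446289062, -43.585845947265625), (124.36009216308594, 121.34616088867188), 72.77864837646484)
scene 0.01 206 dx/dy ang 0.1937 x at y=-.05 0.6883 y [-0.182 -0.089  0.072] z 0.0175
scene 0.025 218 dx/dy ang 0.2014 x at y=-.05 0.6908 y [-0.182 -0.139  0.071] z 0.0298
scene 0.04 127 dx/dy ang 0.1723 x at y=-.05 0.6867 y [-0.182 -0.093  0.071] z 0.0477
scene 0.056 484 dx/dy ang 0.1701 x at y=-.05 0.6821 y [-0.181 -0.071  0.072] z 0.0584
```

View pics/crop1.png

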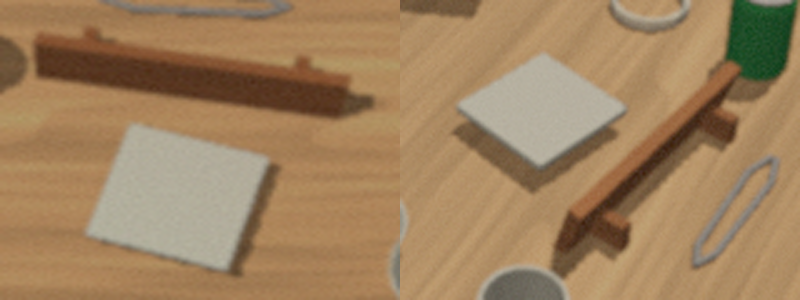

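The crop shows a plain white slab with its back up, shadowed overhang, 41 mm before the board; this is the tile. Next I'll write a planning helper.

```bash
cat >> h.py <<'E'
YT=-.297; YB=-.168
def Rt(p,yaw=YT,jaw='v',s=1):
    """tool x at p rad below level, heading yaw; jaw 'v' = in the vertical plane, 'h' = level. s flips jaw."""
    n=np.array([np.cos(yaw),np.sin(yaw),0]);z=np.array([0,0,1.]);l=np.cross(z,n)
    x=np.cos(p)*n-np.sin(p)*z; u=np.sin(p)*n+np.cos(p)*z
    y=s*(u if jaw=='v' else l)
    return np.stack([x,y,np.cross(x,y)],1)
def state():
    o=bot.observe();return o,np.array(o['position']),Ro.from_euler('xyz',o['tool_rot']).as_matrix()
def plan(pos,R,o=None):
    o,P,R0=state() if o is None else o
    s=R0.T@(np.array(pos)-P)/.4; w=Ro.from_matrix(R0.T@R).as_rotvec()/(2*np.pi)
    print('shift',s.round(4),'turn',w.round(4),'deg',(np.linalg.norm(w)*360).round(1),'mm',(np.linalg.norm(s)*400).round(1))
E
python3 - <<'E'
from h import *
o=state();print(o[2].round(3))
for s in (1,-1): plan([.42,-.0,.25],Rt(np.radians(80),s=s),o)
E
```

```text
[[-0.     0.386  0.923]
 [-0.     0.923 -0.386]
 [-1.    -0.     0.   ]]
shift [-0.0468 -1.1574  0.9688] turn [ 0.2336 -0.0204  0.0226] deg 84.8 mm 604.0
shift [-0.0468 -1.1574  0.9688] turn [-0.265  -0.0232 -0.021 ] deg 96.1 mm 604.0
```

Request:
{"api": "servo_tool", "payload": {
  "targets": [
    {"x":-0.04,"y":-0.98,"z":0.82,"wx":0.23,"wy":-0.02,"wz":0.02},
    {"x":-0.04,"y":-0.98,"z":0.82,"wx":0.23,"wy":-0.02,"wz":0.02},
    {"x":-0.04,"y":-0.98,"z":0.82,"wx":0.23,"wy":-0.02,"wz":0.02},
    {"x":-0.04,"y":-0.98,"z":0.82,"wx":0.23,"wy":-0.02,"wz":0.02},
    {"x":-0.04,"y":-0.98,"z":0.82,"wx":0.23,"wy":-0.02,"wz":0.02},
    {"x":-0.04,"y":-0.98,"z":0.82,"wx":0.23,"wy":-0.02,"wz":0.02},
    {"x":-0.04,"y":-0.98,"z":0.82,"wx":0.23,"wy":-0.02,"wz":0.02},
    {"x":-0.04,"y":-0.98,"z":0.82,"wx":0.23,"wy":-0.02,"wz":0.02},
    {"x":-0.04,"y":-0.98,"z":0.82,"wx":0.23,"wy":-0.02,"wz":0.02},
    {"x":-0.04,"y":-0.98,"z":0.82,"wx":0.23,"wy":-0.02,"wz":0.02},
    {"x":-0.04,"y":-0.98,"z":0.82,"wx":0.23,"wy":-0.02,"wz":0.02},
    {"x":-0.04,"y":-0.98,"z":0.82,"wx":0.23,"wy":-0.02,"wz":0.02}
  ],
  "grip": -0.1
}}

```text
clock: 1.8
position: [0.3923, 0.0894, 0.2472]
tool_rot: [1.506, 1.408, -0.336]
force: [-0.5, 0.3, 0.1]
grip_width: 0.0384
```

```bash
python3 - <<'E'
from h import *
o=state();print(o[0]['qpos'].round(3),o[1],o[2].round(2).tolist(),o[0]['grip_width'])
plan([.42,-.0,.25],Rt(np.radians(35)),o)
E
```

```text
[-0.94   0.066  0.502  2.24   0.123  0.732 -0.799] [0.39227008 0.08939189 0.24715369] [[0.15, 0.95, -0.27], [-0.05, -0.26, -0.96], [-0.99, 0.16, 0.01]] 0.03839523025088884
shift [0.0155 0.126  0.1967] turn [ 0.0043 -0.0007  0.1269] deg 45.7 mm 93.6
```

Request:
{"api": "servo_tool", "payload": {
  "targets": [
    {"x":0.015,"y":0.126,"z":0.197,"wx":0.004,"wz":0.04},
    {"x":0.015,"y":0.126,"z":0.197,"wx":0.004,"wz":0.08},
    {"x":0.015,"y":0.126,"z":0.197,"wx":0.004,"wz":0.127},
    {"x":0.015,"y":0.126,"z":0.197,"wx":0.004,"wz":0.127},
    {"x":0.015,"y":0.126,"z":0.197,"wx":0.004,"wz":0.127},
    {"x":0.015,"y":0.126,"z":0.197,"wx":0.004,"wz":0.127},
    {"x":0.015,"y":0.126,"z":0.197,"wx":0.004,"wz":0.127},
    {"x":0.015,"y":0.126,"z":0.197,"wx":0.004,"wz":0.127}
  ]
}}

```text
$.targets[0]: bad value
```

```bash
python3 - <<'E'
from h import *
o=state();print(o[0]['qpos'].round(3),o[1],o[2].round(2).tolist())
plan([.42,-.0,.25],Rt(np.radians(35)),o)
E
```

```text
[-0.94   0.066  0.502  2.24   0.123  0.732 -0.799] [0.39227008 0.08939189 0.24715369] [[0.15, 0.95, -0.27], [-0.05, -0.26, -0.96], [-0.99, 0.16, 0.01]]
shift [0.0155 0.126  0.1967] turn [ 0.0043 -0.0007  0.1269] deg 45.7 mm 93.6
```

Request:
{"api": "servo_tool", "payload": {
  "targets": [
    {"x":0.015,"y":0.126,"z":0.197,"wx":0.004,"wy":0,"wz":0.04},
    {"x":0.015,"y":0.126,"z":0.197,"wx":0.004,"wy":0,"wz":0.08},
    {"x":0.015,"y":0.126,"z":0.197,"wx":0.004,"wy":0,"wz":0.127},
    {"x":0.015,"y":0.126,"z":0.197,"wx":0.004,"wy":0,"wz":0.127},
    {"x":0.015,"y":0.126,"z":0.197,"wx":0.004,"wy":0,"wz":0.127},
    {"x":0.015,"y":0.126,"z":0.197,"wx":0.004,"wy":0,"wz":0.127},
    {"x":0.015,"y":0.126,"z":0.197,"wx":0.004,"wy":0,"wz":0.127},
    {"x":0.015,"y":0.126,"z":0.197,"wx":0.004,"wy":0,"wz":0.127}
  ]
}}

```text
clock: 2.8
position: [0.4158, -0.0074, 0.2413]
tool_rot: [1.365, 1.064, -0.498]
force: [0.0, -0.7, -0.8]
grip_width: 0.0385
```

```bash
python3 - <<'E'
from h import *
o=state();print(o[0]['qpos'].round(3),o[1],o[2].round(2).tolist())
plan([.42,-.0,.25],Rt(np.radians(35)),o)
E
```

```text
[ 0.226  0.046 -0.684  2.402  0.886  0.576 -1.474] [ 0.4158324  -0.00739104  0.24127398] [[0.43, 0.85, -0.31], [-0.23, -0.23, -0.95], [-0.87, 0.48, 0.1]]
shift [-0.0189  0.015  -0.0185] turn [0.0081 0.0141 0.0736] deg 27.1 mm 12.2
```

```bash
cat > fit.py <<'E'
from h import *
import itertools
from scipy.optimize import least_squares
S=[([-1.24521908,.52202267,-.03632389,1.59998319,.0212059,1.02110577,-.11279913],[.24086335,.57636614,.23072927],Ro.from_euler('xyz',[-1.49355758,1.56966253,-1.88934435]).as_matrix()),
([-.94,.066,.502,2.24,.123,.732,-.799],[.39227,.08939,.24715],Ro.from_euler('xyz',[1.506,1.408,-.336]).as_matrix())]
o=state();S.append((o[0]['qpos'],o[1],o[2]))
E3=lambda ax,a:Ro.from_euler(ax,a).as_matrix()
def fkR(q,s,c):
    F=[E3('z',c)@E3('z',s[0]*q[0])]
    for ax,si,a in zip('yzyzyz',s[1:],q[1:]): F.append(F[-1]@E3(ax,si*a))
    return F
res=[]
for s in itertools.product([1,-1],repeat=7):
    if s[1]!=1: continue
    for c0 in np.arange(0,2*np.pi,np.pi/4):
        T=[fkR(q,s,c0)[-1] for q,_,_ in S]
        Rr=[E.T@R for E,(_,_,R) in zip(T,S)]
        e=sum(np.linalg.norm(Ro.from_matrix(Rr[0].T@r).as_rotvec()) for r in Rr[1:])
        res.append((e,s,c0))
res.sort(key=lambda r:r[0])
for r in res[:6]:print(r)
E
python3 fit.py
```

```text
(np.float64(0.000968997290484536), (-1, 1, -1, 1, -1, 1, -1), np.float64(0.0))
(np.float64(0.5097101695421761), (-1, 1, -1, 1, -1, 1, -1), np.float64(0.7853981633974483))
(np.float64(0.5109149555468305), (-1, 1, -1, 1, -1, 1, -1), np.float64(5.497787143782138))
(np.float64(0.8736041071309806), (-1, 1, -1, -1, -1, -1, -1), np.float64(5.497787143782138))
(np.float64(0.933323321001204), (-1, 1, -1, -1, -1, -1, -1), np.float64(0.0))
(np.float64(0.9452554771087773), (-1, 1, -1, 1, -1, 1, -1), np.float64(1.5707963267948966))
```

```bash
cat >> fit.py <<'E'
s=(-1,1,-1,1,-1,1,-1)
for cols in ([(0,2),(2,2),(4,2),(6,2)],[(0,2),(2,2),(4,2),(6,2),(2,0),(4,0)],[(0,2),(2,2),(4,2),(6,2),(5,0)]):
    A=np.vstack([np.stack([fkR(q,s,0)[i][:,k] for i,k in cols],1) for q,_,_ in S]);b=np.hstack([p for _,p,_ in S])
    x,*_=np.linalg.lstsq(A,b,rcond=None);print(cols,x.round(4),np.abs(A@x-b).max())
print((fkR(S[0][0],s,0)[-1].T@S[0][2]).round(3))
E
python3 fit.py|tail -6
```

```text
[(0, 2), (2, 2), (4, 2), (6, 2)] [0.3742 0.5683 0.3929 0.442 ] 0.05690086779970041
[(0, 2), (2, 2), (4, 2), (6, 2), (2, 0), (4, 0)] [0.508  0.4254 0.5608 0.2247 0.0066 0.1399] 0.0585129600458327
[(0, 2), (2, 2), (4, 2), (6, 2), (5, 0)] [0.3868 0.5496 0.4776 0.3778 0.0582] 0.05597167528909269
[[-0. -1.  0.]
 [ 0. -0. -1.]
 [ 1. -0.  0.]]
```

```bash
cat >> fit.py <<'E'
print('---')
Z=[(0,2),(2,2),(4,2),(6,2)]
ext=[(0,0),(2,0),(3,0),(4,0),(5,0),(6,0),(1,1),(3,1),(5,1)]
out=[]
for n in (1,2,3):
  for ex in itertools.combinations(ext,n):
    cols=Z+list(ex)
    A=np.vstack([np.stack([fkR(q,s,0)[i][:,k] for i,k in cols],1) for q,_,_ in S]);b=np.hstack([p for _,p,_ in S])
    x,_,rk,sv=np.linalg.lstsq(A,b,rcond=None);out.append((np.abs(A@x-b).max(),ex,x.round(4)))
out.sort(key=lambda r:r[0])
for r in out[:14]:print(r)
E
python3 fit.py|sed '1,/---/d'
```

```text
(np.float64(5.2021065284069135e-06), ((5, 0), (1, 1), (3, 1)), array([ 0.3208,  0.5296,  0.4201,  0.3285, -0.0006, -0.0213, -0.0378]))
(np.float64(2.048132970877692e-05), ((2, 0), (1, 1), (3, 1)), array([ 3.205e-01,  5.293e-01,  4.205e-01,  3.276e-01,  4.000e-04,
       -2.130e-02, -3.790e-02]))
(np.float64(2.9621904189536252e-05), ((4, 0), (1, 1), (3, 1)), array([ 0.3199,  0.5306,  0.4196,  0.3297, -0.0011, -0.0215, -0.0376]))
(np.float64(9.003251541356283e-05), ((3, 0), (1, 1), (3, 1)), array([ 0.3184,  0.5301,  0.4197,  0.3277, -0.0012, -0.0215, -0.0377]))
(np.float64(9.501196230221609e-05), ((1, 1), (3, 1), (5, 1)), array([ 3.207e-01,  5.296e-01,  4.208e-01,  3.280e-01, -2.150e-02,
       -3.730e-02, -4.000e-04]))
(np.float64(0.00012102749080331043), ((6, 0), (1, 1), (3, 1)), array([ 3.207e-01,  5.291e-01,  4.208e-01,  3.276e-01, -3.000e-04,
       -2.130e-02, -3.780e-02]))
(np.float64(0.00014333489272644329), ((0, 0), (1, 1), (3, 1)), array([ 3.211e-01,  5.296e-01,  4.210e-01,  3.283e-01, -1.000e-04,
       -2.140e-02, -3.770e-02]))
(np.float64(0.0001561092066271752), ((1, 1), (
[... 170 characters left out ...]
053,  0.0452,  0.1148, -0.0605]))
(np.float64(0.002348529072250246), ((0, 0), (6, 0), (3, 1)), array([ 0.2443,  0.4502,  0.3785,  0.2063,  0.0332, -0.0413, -0.0573]))
(np.float64(0.0029742815798414757), ((2, 0), (4, 0), (1, 1)), array([ 0.2197,  0.7422,  0.2561,  0.6972, -0.074 , -0.1905, -0.0567]))
(np.float64(0.004630706469396742), ((4, 0), (5, 0), (3, 1)), array([ 0.4169,  0.4205,  0.4864,  0.1894,  0.1226, -0.0627, -0.0594]))
(np.float64(0.005687900636790366), ((0, 0), (3, 0), (3, 1)), array([ 0.4337,  0.4785,  0.4766,  0.3064,  0.013 ,  0.0647, -0.0602]))
(np.float64(0.0057588533394420105), ((5, 0), (1, 1), (5, 1)), array([ 0.3135,  0.5335,  0.4561,  0.3052,  0.0316, -0.0343, -0.0249]))
```

```bash
cat > kin.py <<'E'
from h import *
from scipy.optimize import least_squares
LO=np.array([-2.91,-.3,-1.5,.17,-1.26,.16,-2.52]);HI=np.array([2.91,2.13,1.42,2.43,4.41,1.93,2.52])
SG=(-1,1,-1,1,-1,1,-1);OFF=[[0,0,.321],[0,-.0213,0],[0,0,.5294],[0,-.0378,0],[0,0,.4209],[0,0,0],[0,0,.328]]
RO=np.array([[0,-1,0],[0,0,-1],[1,0,0]])
def fk(q):
    R=np.eye(3);p=np.zeros(3)
    for ax,s,a,o in zip('zyzyzyz',SG,q,OFF): R=R@Ro.from_euler(ax,s*a).as_matrix();p=p+R@o
    return p,R@RO
def ik(pos,R,q0):
    def f(q):
        p,r=fk(q);return np.hstack([(p-pos)*10,Ro.from_matrix(r.T@R).as_rotvec()*2])
    m=.03
    r=least_squares(f,np.clip(q0,LO+m,HI-m),bounds=(LO+m-1e-6,HI-m+1e-6),max_nfev=60)
    return r.x,np.abs(r.fun).max()
E
cat > t1.py <<'E'
from kin import *
rng=np.random.default_rng(0)
n=np.array([np.cos(YB),np.sin(YB),0]);nt=np.array([np.cos(YT),np.sin(YT),0]);z=np.array([0,0,1.]);F=np.array([.657,-.05,0])
C=np.array([.548,-.0437,0])
def show(name,pos,R,N=12):
    sols=[]
    for k in range(N):
        q,e=ik(pos,R,rng.uniform(LO,HI))
        if e<1e-3 and not any(np.abs(q-s).max()<.5 for s in sols): sols.append(q)
    print(name,len(sols));[print('   ',s.round(2).tolist()) for s in sols[:4]]
D=np.radians
for s in (1,-1):
  for p in (50,60,70): show(f'A hook p{p} s{s}',C-.055*nt+.03*z,Rt(D(p),YT,'v',s))
  for p in (50,60): show(f'A2 at board p{p} s{s}',F-.125*n+.03*z,Rt(D(p),YB,'v',s))
  for p in (80,105): show(f'B top p{p} s{s}',F+.02*n+.095*z,Rt(D(p),YB,'v',s))
for s in (1,-1):
  for p in (15,30,45): show(f'C ring p{p} s{s}',F+.0*n+.062*z,Rt(D(p),YB,'h',s))
  for p in (75,90,115): show(f'D flat p{p} s{s}',F-.065*n+.012*z,Rt(D(p),YB,'h',s))
E
time python3 t1.py
```

```text
A hook p50 s1 0
A hook p60 s1 0
A hook p70 s1 3
    [-0.05, 0.62, -0.15, 2.33, 2.04, 0.27, -2.47]
    [-0.48, 0.68, 0.41, 2.35, 3.64, 0.19, 2.14]
    [0.76, 1.06, -1.3, 2.3, 1.71, 1.12, -1.88]
A2 at board p50 s1 0
A2 at board p60 s1 3
    [0.79, 1.15, -1.31, 2.34, 1.99, 1.2, -1.86]
    [0.47, 0.8, -0.8, 2.35, 2.12, 0.75, -2.24]
    [-0.58, 0.8, 0.56, 2.4, 3.52, 0.51, 2.32]
B top p80 s1 2
    [0.09, 0.69, -0.17, 1.71, 0.26, 0.59, -0.41]
    [-0.2, 0.71, 0.26, 1.73, -0.26, 0.56, 0.03]
B top p105 s1 2
    [0.05, 0.9, -0.07, 1.27, 0.01, 1.23, -0.17]
    [0.58, 1.26, -1.36, 1.23, 1.02, 1.67, -0.77]
A hook p50 s-1 0
A hook p60 s-1 0
A hook p70 s-1 1
    [-0.01, 0.62, -0.19, 2.33, 2.0, 0.29, 0.72]
A2 at board p50 s-1 0
A2 at board p60 s-1 2
    [0.21, 0.7, -0.45, 2.36, 2.32, 0.57, 0.6]
    [-0.57, 0.8, 0.55, 2.4, 3.51, 0.51, -0.8]
B top p80 s-1 3
    [0.39, 0.76, -0.63, 1.69, 0.71, 0.74, 2.39]
    [0.68, 1.01, -1.2, 1.68, 1.17, 1.1, 2.13]
    [-0.6, 0.97, 0.99, 1.75, -1.1, 0.86, -2.46]
B top p105 s-1 1
    [0.51, 1.13, -1.1, 1.24, 0.81, 1.52, 2.46]
C ring p15 s1 3
    [0.21, 1.17, -0.44, 2.
[... 797 characters left out ...]
 1.16, -0.43, 2.33, 2.91, 1.69, 1.89]
    [-1.1, 2.09, 1.2, 2.38, 2.86, 1.23, -0.25]
C ring p30 s-1 3
    [-0.09, 0.91, -0.08, 2.34, 2.82, 1.16, 1.6]
    [-0.55, 1.05, 0.51, 2.36, 3.0, 1.12, 1.03]
    [-0.92, 1.58, 1.12, 2.37, 3.26, 1.23, 0.15]
C ring p45 s-1 2
    [-0.71, 1.03, 0.84, 2.27, 3.53, 0.76, 0.56]
    [-0.36, 0.79, 0.33, 2.25, 3.08, 0.62, 1.25]
D flat p75 s-1 1
    [-0.32, 0.76, 0.34, 2.05, -1.04, 0.19, -0.82]
D flat p90 s-1 4
    [0.49, 0.91, -0.78, 1.78, 0.86, 0.83, -2.47]
    [0.09, 0.78, -0.17, 1.81, 0.22, 0.57, -1.97]
    [-0.25, 0.81, 0.32, 1.83, -0.44, 0.57, -1.39]
    [-0.65, 1.13, 1.03, 1.85, -1.22, 0.97, -0.77]
D flat p115 s-1 0
real	0m17.678s
user	0m18.045s
sys	0m0.075s
```

```bash
cat >> kin.py <<'E'
n=np.array([np.cos(YB),np.sin(YB),0]);l=np.array([-n[1],n[0],0]);zz=np.array([0,0,1.]);F=np.array([.657,-.05,0])
def B(s,lat,z): return F+s*n+lat*l+z*zz
def path(wps,o=None):
    """wps: list of (pos,R). prints servo numbers from the present pose and IK continuity"""
    o=state() if o is None else o
    q=o[0]['qpos'];print('now',o[1].round(4),'board s,lat',((o[1]-F)@n).round(4),((o[1]-F)@l).round(4),'q',q.round(2),'w',round(o[0]['grip_width'],4),'f',o[0]['force'].round(1))
    for p,R in wps:
        plan(p,R,o); q2,e=ik(p,R,q); print('   ik',e.round(4),q2.round(2).tolist(),'dq',np.abs(q2-q).max().round(2)); q=q2
E
python3 - <<'E'
from kin import *
R=Rt(np.radians(88),YB)
path([(B(-.205,-.008,.10),R),(B(-.205,-.008,.012),R),(B(-.127,-.008,.012),R)])
E
```

```text
now [ 0.4158 -0.0074  0.2413] board s,lat -0.2449 0.0017 q [ 0.23  0.05 -0.68  2.4   0.89  0.58 -1.47] w 0.0385 f [ 0.  -0.7 -0.8]
shift [ 0.3584 -0.0785 -0.026 ] turn [-0.019   0.0217 -0.0723] deg 28.0 mm 147.1
   ik 0.0263 [0.45, 0.53, -0.7, 2.16, 0.65, 0.61, -0.89] dq 0.58
shift [ 0.5507 -0.183  -0.0478] turn [-0.019   0.0217 -0.0723] deg 28.0 mm 232.9
   ik 0.0282 [0.39, 0.72, -0.61, 2.17, 0.9, 0.5, -1.09] dq 0.25
shift [ 0.6403 -0.0122 -0.0767] turn [-0.019   0.0217 -0.0723] deg 28.0 mm 258.0
   ik 0.0 [0.4, 0.78, -0.61, 1.99, 0.81, 0.6, -0.94] dq 0.18
```

Request:
{"api": "servo_tool", "payload": {
  "targets": [
    {"x":0.358,"y":-0.078,"z":-0.026,"wx":-0.019,"wy":0.022,"wz":-0.072},
    {"x":0.358,"y":-0.078,"z":-0.026,"wx":-0.019,"wy":0.022,"wz":-0.072},
    {"x":0.358,"y":-0.078,"z":-0.026,"wx":-0.019,"wy":0.022,"wz":-0.072},
    {"x":0.358,"y":-0.078,"z":-0.026,"wx":-0.019,"wy":0.022,"wz":-0.072},
    {"x":0.45,"y":-0.13,"z":-0.037,"wx":-0.019,"wy":0.022,"wz":-0.072},
    {"x":0.551,"y":-0.183,"z":-0.048,"wx":-0.019,"wy":0.022,"wz":-0.072},
    {"x":0.551,"y":-0.183,"z":-0.048,"wx":-0.019,"wy":0.022,"wz":-0.072},
    {"x":0.551,"y":-0.183,"z":-0.048,"wx":-0.019,"wy":0.022,"wz":-0.072}
  ],
  "grip": -1
}}

```text
clock: 3.8
position: [0.4544, -0.0228, 0.0137]
tool_rot: [1.62, 1.532, -0.116]
force: [-0.4, -0.5, 0.7]
grip_width: -0.0003
```

```bash
python3 - <<'E'
from kin import *
R=Rt(np.radians(88),YB)
path([(B(-.20,-.008,.012),R),(B(-.127,-.008,.012),R)])
E
```

```text
now [ 0.4544 -0.0228  0.0137] board s,lat -0.2043 -0.0071 q [ 0.29  0.68 -0.49  2.19  0.83  0.42 -1.04] w -0.0003 f [-0.4 -0.5  0.7]
shift [0.0048 0.0107 0.0024] turn [ 0.0003 -0.0003 -0.0007] deg 0.3 mm 4.8
   ik 0.0 [0.29, 0.69, -0.48, 2.17, 0.81, 0.43, -1.02] dq 0.02
shift [0.0119 0.193  0.0028] turn [ 0.0003 -0.0003 -0.0007] deg 0.3 mm 77.4
   ik 0.0 [0.2, 0.72, -0.33, 2.0, 0.52, 0.47, -0.69] dq 0.33
```

Request:
{"api": "servo_tool", "payload": {
  "targets": [
    {"x":0.005,"y":0.02,"z":0.002,"wx":0,"wy":0,"wz":0},
    {"x":0.006,"y":0.04,"z":0.002,"wx":0,"wy":0,"wz":0},
    {"x":0.007,"y":0.06,"z":0.002,"wx":0,"wy":0,"wz":0},
    {"x":0.008,"y":0.08,"z":0.002,"wx":0,"wy":0,"wz":0},
    {"x":0.009,"y":0.1,"z":0.002,"wx":0,"wy":0,"wz":0},
    {"x":0.009,"y":0.12,"z":0.002,"wx":0,"wy":0,"wz":0},
    {"x":0.01,"y":0.14,"z":0.002,"wx":0,"wy":0,"wz":0},
    {"x":0.01,"y":0.155,"z":0.002,"wx":0,"wy":0,"wz":0},
    {"x":0.011,"y":0.165,"z":0.002,"wx":0,"wy":0,"wz":0},
    {"x":0.011,"y":0.172,"z":0.002,"wx":0,"wy":0,"wz":0},
    {"x":0.011,"y":0.178,"z":0.002,"wx":0,"wy":0,"wz":0},
    {"x":0.011,"y":0.182,"z":0.002,"wx":0,"wy":0,"wz":0}
  ]
}}

```text
clock: 5.3
position: [0.5262, -0.0356, 0.0122]
tool_rot: [1.619, 1.532, -0.118]
force: [-3.4, 0.0, -1.0]
grip_width: -0.0001
```

```bash
cat > look.py <<'E'
import sys
from kin import *
n_=sys.argv[1]; ims=[]
for c,box in [('top',(220,130,340,220)),('scene',(220,150,400,285))]:
    p,d=bot.grab_frame(c); a,b,cc,e=box
    np.savez(f'l_{c}.npz',p=p,d=d)
    ims.append(cv2.resize(p[b:e,a:cc],(400,300),interpolation=cv2.INTER_CUBIC))
cv2.imwrite(f'pics/{n_}.png',cv2.cvtColor(np.hstack(ims),cv2.COLOR_RGB2BGR))
path([])
E
python3 look.py push1
```

```text
now [ 0.5262 -0.0356  0.0122] board s,lat -0.1313 -0.0077 q [ 0.35  0.76 -0.54  2.01  0.76  0.55 -0.9 ] w 0.0 f [-1.  -0.3 -0.8]
```

View pics/push1.png

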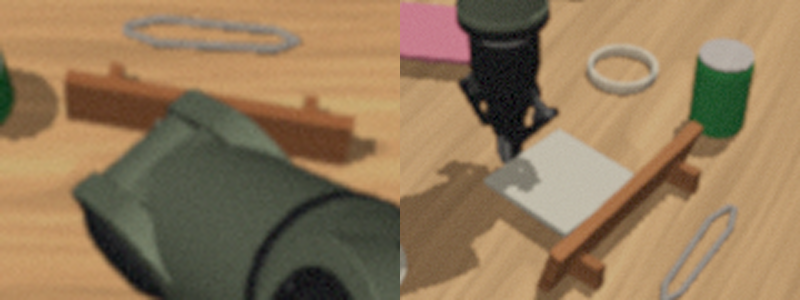

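Request:
{"api": "servo_tool", "payload": {
  "targets": [
    {"x":0,"y":0.004,"z":0,"wx":0,"wy":0,"wz":0},
    {"x":0,"y":0.008,"z":0,"wx":0,"wy":0,"wz":0},
    {"x":0,"y":0.011,"z":0,"wx":0,"wy":0,"wz":0},
    {"x":0,"y":0.013,"z":0,"wx":0,"wy":0,"wz":0}
  ]
}}

```text
clock: 5.9
position: [0.5283, -0.037, 0.0118]
tool_rot: [1.554, 1.537, -0.183]
force: [-23.2, 0.7, 12.7]
grip_width: -0.0002
```

```bash
python3 - <<'E'
from kin import *
f=np.load('l_scene.npz');W=cloud('scene',f['d']);p=f['p'];sat=p.max(-1).astype(int)-p.min(-1)
S=(W-F)@n; L=(W-F)@l
m=(W[...,2]>.02)&(W[...,2]<.036)&(sat<45)&(p.max(-1)>90)&(S>-.16)&(S<.03)&(abs(L)<.1)
m=cv2.morphologyEx(m.astype(np.uint8),cv2.MORPH_OPEN,np.ones((3,3)))>0
print('tile at prior',cv2.minAreaRect((np.stack([S[m],L[m]],1)*1000).astype(np.float32)))
def T2(s,z,p,w,dl): # lower tip -> TCP
    return s+w/2*np.sin(p)+dl*np.cos(p), z+w/2*np.cos(p)-dl*np.sin(p)
p=np.radians(60)
E=-.1146
wps=[(B(-.16,-.008,.012),Rt(np.radians(88),YB)),(B(-.16,-.008,.09),Rt(np.radians(75),YB))]
for t,h in [(-.03,.03),(-.03,.010),(.004,.010)]:
    a,b=T2(E+t,h,p,.05,.005); wps.append((B(a,-.009,b),Rt(p,YB)))
path(wps)
E
```

```text
tile at prior ((-60.82969665527344, -7.9718475341796875), (124.04105377197266, 129.5331268310547), 84.83551025390625)
now [ 0.5283 -0.037   0.0118] board s,lat -0.1291 -0.0087 q [ 0.35  0.76 -0.55  1.99  0.76  0.56 -0.89] w -0.0002 f [-23.2   0.7  12.7]
shift [-0.0031 -0.0772 -0.0018] turn [0.0003 0.0001 0.0002] deg 0.1 mm 30.9
   ik 0.0121 [0.36, 0.74, -0.57, 2.07, 0.81, 0.53, -0.96] dq 0.07
shift [-0.198  -0.0706 -0.0017] turn [0.0003 0.     0.0363] deg 13.1 mm 84.1
   ik 0.1141 [0.4, 0.54, -0.63, 2.17, 0.91, 0.48, -1.1] dq 0.2
shift [-0.0652  0.0238  0.0009] turn [0.0003 0.     0.078 ] deg 28.1 mm 27.8
   ik 0.0 [0.29, 0.7, -0.53, 2.35, 2.26, 0.57, -2.43] dq 1.35
shift [-0.0152  0.0221  0.0008] turn [0.0003 0.     0.078 ] deg 28.1 mm 10.7
   ik 0.018 [0.31, 0.76, -0.56, 2.36, 2.31, 0.65, -2.46] dq 0.08
shift [-0.0123  0.1071  0.001 ] turn [0.0003 0.     0.078 ] deg 28.1 mm 43.1
   ik 0.0499 [0.32, 0.78, -0.55, 2.29, 2.28, 0.62, -2.4] dq 0.07
```

Request:
{"api": "servo_tool", "payload": {
  "targets": [
    {"x":-0.01,"y":-0.06,"z":0,"wx":0,"wy":0,"wz":0},
    {"x":-0.1,"y":-0.075,"z":0,"wx":0,"wy":0,"wz":0.02},
    {"x":-0.2,"y":-0.07,"z":0,"wx":0,"wy":0,"wz":0.036},
    {"x":-0.2,"y":-0.05,"z":0,"wx":0,"wy":0,"wz":0.05},
    {"x":-0.2,"y":-0.05,"z":0,"wx":0,"wy":0,"wz":0.065},
    {"x":-0.2,"y":-0.05,"z":0,"wx":0,"wy":0,"wz":0.078},
    {"x":-0.2,"y":-0.05,"z":0,"wx":0,"wy":0,"wz":0.078},
    {"x":-0.2,"y":-0.05,"z":0,"wx":0,"wy":0,"wz":0.078},
    {"x":-0.2,"y":-0.05,"z":0,"wx":0,"wy":0,"wz":0.078},
    {"x":-0.2,"y":-0.05,"z":0,"wx":0,"wy":0,"wz":0.078}
  ],
  "grip": 0.17
}}

```text
clock: 7.15
position: [0.5061, -0.0338, 0.0911]
tool_rot: [1.568, 1.048, -0.17]
force: [0.1, -0.2, 0.1]
grip_width: 0.0496
```

```bash
cat >> kin.py <<'E'
def T2(s,z,p,w,dl): # lower tip -> TCP
    return s+w/2*np.sin(p)+dl*np.cos(p), z+w/2*np.cos(p)-dl*np.sin(p)
E
python3 - <<'E'
from kin import *
p=np.radians(60)
E=-.1146
wps=[]
for t,h in [(-.03,.03),(-.03,.010),(.004,.010)]:
    a,b=T2(E+t,h,p,.05,.005); wps.append((B(a,-.009,b),Rt(p,YB)))
path(wps); R=state()[2]; print('pitch',np.degrees(np.arcsin(-R[2,0])))
E
```

```text
now [ 0.5061 -0.0338  0.0911] board s,lat -0.1515 -0.0093 q [ 0.26  0.52 -0.51  2.42  2.15  0.47 -2.39] w 0.0496 f [ 0.1 -0.2  0.1]
shift [ 0.1534  0.0013 -0.0009] turn [0.0002 0.0002 0.0001] deg 0.1 mm 61.4
   ik 0.0 [0.39, 0.73, -0.65, 2.35, 2.18, 0.63, -2.32] dq 0.2
shift [ 0.1967 -0.0237 -0.001 ] turn [0.0002 0.0002 0.0001] deg 0.1 mm 79.3
   ik 0.0299 [0.39, 0.78, -0.65, 2.33, 2.2, 0.66, -2.32] dq 0.05
shift [ 0.2392  0.05   -0.0009] turn [0.0002 0.0002 0.0001] deg 0.1 mm 97.7
   ik 0.0183 [0.39, 0.8, -0.64, 2.27, 2.2, 0.64, -2.28] dq 0.06
pitch 60.049898182641975
```

Request:
{"api": "servo_tool", "payload": {
  "targets": [
    {"x":0.08,"y":0.001,"z":-0.001,"wx":0,"wy":0,"wz":0},
    {"x":0.153,"y":0.001,"z":-0.001,"wx":0,"wy":0,"wz":0},
    {"x":0.197,"y":-0.024,"z":-0.001,"wx":0,"wy":0,"wz":0},
    {"x":0.197,"y":-0.024,"z":-0.001,"wx":0,"wy":0,"wz":0},
    {"x":0.218,"y":0.013,"z":-0.001,"wx":0,"wy":0,"wz":0},
    {"x":0.23,"y":0.034,"z":-0.001,"wx":0,"wy":0,"wz":0},
    {"x":0.239,"y":0.05,"z":-0.001,"wx":0,"wy":0,"wz":0},
    {"x":0.239,"y":0.05,"z":-0.001,"wx":0,"wy":0,"wz":0}
  ]
}}

```text
clock: 8.15
position: [0.5703, -0.0445, 0.0185]
tool_rot: [1.567, 1.048, -0.171]
force: [-0.2, -0.5, 1.1]
grip_width: 0.0502
```

```bash
cat > look2.py <<'E'
import sys
from kin import *
p,d=bot.grab_frame('scene'); np.savez('l_scene.npz',p=p,d=d)
a,b,c,e=[int(v) for v in sys.argv[2:6]]
cv2.imwrite(f'pics/{sys.argv[1]}.png',cv2.cvtColor(cv2.resize(p[b:e,a:c],(640,480),interpolation=cv2.INTER_CUBIC),cv2.COLOR_RGB2BGR))
path([])
E
python3 look2.py hook 230 170 350 260
```

```text
now [ 0.5702 -0.0444  0.0184] board s,lat -0.0866 -0.009 q [ 0.29  0.76 -0.51  2.27  2.26  0.56 -2.38] w 0.0501 f [0.  0.3 0.3]
```

View pics/hook.png

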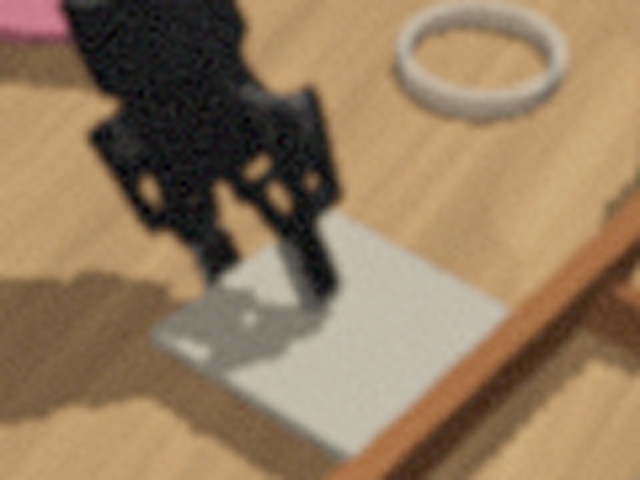

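Request:
{"api": "servo_tool", "payload": {
  "targets": [
    {"x":0,"y":0,"z":0,"wx":0,"wy":0,"wz":0},
    {"x":-0.01,"y":0,"z":0,"wx":0,"wy":0,"wz":0},
    {"x":-0.018,"y":0.005,"z":0,"wx":0,"wy":0,"wz":0},
    {"x":-0.026,"y":0.01,"z":0,"wx":0,"wy":0,"wz":0}
  ],
  "grip": -1,
  "squeeze": 25
}}

```text
clock: 8.7
position: [0.5661, -0.0449, 0.0287]
tool_rot: [1.565, 1.051, -0.174]
force: [-16.0, -4.1, 3.5]
grip_width: 0.0314
```

```bash
python3 look2.py pinch 230 170 350 260
```

```text
now [ 0.566  -0.0449  0.029 ] board s,lat -0.0905 -0.0102 q [ 0.29  0.73 -0.5   2.28  2.23  0.54 -2.37] w 0.0312 f [-16.3  -6.    5.7]
```

View pics/pinch.png

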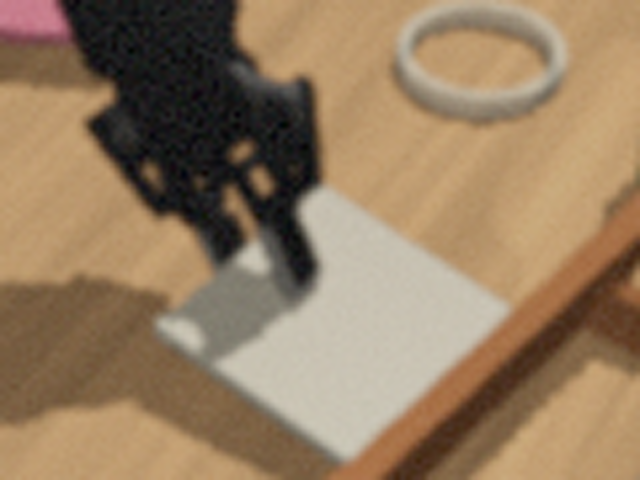

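Request:
{"api": "servo_tool", "payload": {
  "targets": [
    {"x":-0.014,"y":0.004,"z":0,"wx":0,"wy":0,"wz":0},
    {"x":-0.028,"y":0.007,"z":0,"wx":0,"wy":0,"wz":0},
    {"x":-0.037,"y":0.012,"z":0,"wx":0,"wy":0,"wz":0},
    {"x":-0.046,"y":0.016,"z":0,"wx":0,"wy":0,"wz":0},
    {"x":-0.059,"y":0.033,"z":0,"wx":0,"wy":0,"wz":0},
    {"x":-0.071,"y":0.051,"z":0,"wx":0,"wy":0,"wz":0},
    {"x":-0.071,"y":0.051,"z":0,"wx":0,"wy":0,"wz":0}
  ]
}}

```text
clock: 9.62
position: [0.57, -0.0455, 0.0647]
tool_rot: [1.565, 1.05, -0.174]
force: [-3.2, 0.2, 7.6]
grip_width: 0.014
```

```bash
python3 look2.py lift1 230 150 350 240; python3 - <<'E'
from kin import *
f=np.load('l_scene.npz');W=cloud('scene',f['d']);p=f['p'];sat=p.max(-1).astype(int)-p.min(-1)
S=(W-F)@n; L=(W-F)@l
m=(sat<45)&(p.max(-1)>130)&(S>-.13)&(S<.05)&(abs(L+.008)<.07)&(W[...,2]>.008)
A=np.stack([S[m],L[m],W[m][:,2]],1); c=np.median(A,0)
for i in range(4):
    u,_,v=np.linalg.svd(A-A.mean(0),full_matrices=False); r=abs((A-A.mean(0))@v[2]); A=A[r<max(.004,np.median(r)*2)]
print(len(A),'normal',v[2].round(3),'tilt',np.degrees(np.arccos(abs(v[2][2]))).round(1),np.percentile(A,[1,99],axis=0).round(3).tolist())
E
```

```text
now [ 0.5697 -0.0454  0.0644] board s,lat -0.0868 -0.01 q [ 0.25  0.63 -0.45  2.27  2.13  0.44 -2.29] w 0.0138 f [-3.7  1.2  9.5]
1573 normal [-0.608 -0.001 -0.794] tilt 37.4 [[-0.094, -0.07, 0.015], [-0.01, 0.048, 0.079]]
```

View pics/lift1.png

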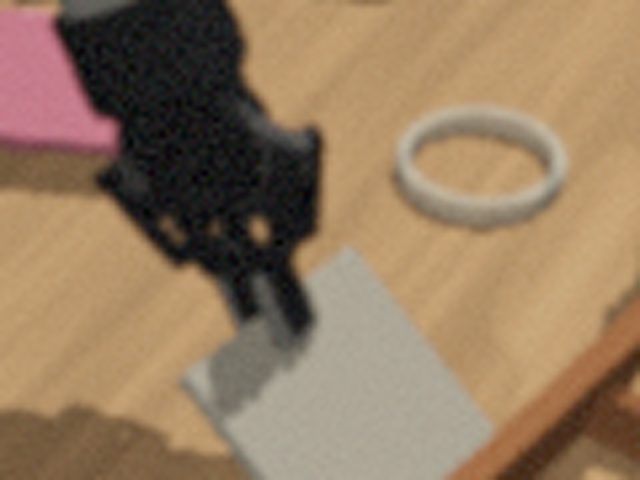

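Request:
{"api": "servo_tool", "payload": {
  "targets": [
    {"x":-0.008,"y":0.015,"z":0,"wx":0,"wy":0,"wz":0},
    {"x":-0.017,"y":0.029,"z":0,"wx":0,"wy":0,"wz":0},
    {"x":-0.021,"y":0.046,"z":0,"wx":0,"wy":0,"wz":0},
    {"x":-0.025,"y":0.062,"z":0,"wx":0,"wy":0,"wz":0},
    {"x":-0.028,"y":0.076,"z":0,"wx":0,"wy":0,"wz":0},
    {"x":-0.03,"y":0.09,"z":0,"wx":0,"wy":0,"wz":0},
    {"x":-0.032,"y":0.102,"z":0,"wx":0,"wy":0,"wz":0},
    {"x":-0.032,"y":0.102,"z":0,"wx":0,"wy":0,"wz":0}
  ]
}}

```text
clock: 10.68
position: [0.5984, -0.05, 0.0958]
tool_rot: [1.565, 1.051, -0.173]
force: [0.2, -0.6, -3.6]
grip_width: 0.0082
```

```bash
cat > meas.py <<'E'
from kin import *
import sys
c=sys.argv[1] if len(sys.argv)>1 else 'scene'
p,d=bot.grab_frame(c);np.savez(f'l_{c}.npz',p=p,d=d)
W=cloud(c,d);sat=p.max(-1).astype(int)-p.min(-1)
S=(W-F)@n; L=(W-F)@l
m=(sat<45)&(p.max(-1)>110)&(S>-.16)&(S<.07)&(abs(L+.008)<.075)&(W[...,2]>.008)&(d>0)
A=np.stack([S[m],L[m],W[m][:,2]],1)
best=0;rng=np.random.default_rng(0)
for i in range(300):
    a=A[rng.choice(len(A),3,False)];v=np.cross(a[1]-a[0],a[2]-a[0]);k=np.linalg.norm(v)
    if k<1e-5: continue
    r=abs((A-a[0])@v/k)<.003
    if r.sum()>best: best=r.sum();I=r
A=A[I];_,_,v=np.linalg.svd(A-A.mean(0),full_matrices=False)
print(len(A),'normal',v[2].round(3),'tilt',np.degrees(np.arccos(abs(v[2][2]))).round(1),'1,99% s,lat,z',np.percentile(A,[1,99],axis=0).round(3).tolist())
path([])
E
python3 meas.py
```

```text
1486 normal [ 0.866 -0.002  0.501] tilt 60.0 1,99% s,lat,z [[-0.061, -0.07, 0.018], [-0.008, 0.048, 0.11]]
now [ 0.5982 -0.05    0.0956] board s,lat -0.058 -0.0098 q [ 0.16  0.56 -0.31  2.2   1.95  0.31 -2.12] w 0.0083 f [-0.8 -0.1 -3.8]
```

```bash
cat > tip.py <<'E'
from kin import *
import sys
o=state();q=o[0]['qpos']
P=[float(v) for v in sys.argv[1].split(',')]
for pd in P:
    p=np.radians(pd);x=np.array([np.cos(p),-np.sin(p)]);c=.0045
    mid=np.array([-c*np.sin(p)-.0015, c*abs(np.cos(p))+.0015])
    t=mid-.107*x
    path_=B(t[0],-.0098,t[1]);R=Rt(p,YB);print(pd,end=' ');plan(path_,R,o)
    q2,e=ik(path_,R,q);print('   ',e.round(4),q2.round(2).tolist());q=q2
E
python3 tip.py 65,70,75,80,85,90,95,100,105
```

```text
65.0 shift [-0.0014  0.0215 -0.    ] turn [ 0.0002  0.0004 -0.0133] deg 4.8 mm 8.6
    0.0 [0.17, 0.56, -0.3, 2.11, 1.36, 0.26, -1.52]
70.0 shift [0.0022 0.0439 0.    ] turn [ 0.0002  0.0004 -0.0271] deg 9.8 mm 17.6
    0.0 [0.27, 0.59, -0.43, 2.02, 0.95, 0.38, -1.08]
75.0 shift [0.0078 0.066  0.    ] turn [ 0.0002  0.0005 -0.041 ] deg 14.8 mm 26.6
    0.0 [0.43, 0.66, -0.65, 1.91, 0.87, 0.59, -0.95]
80.0 shift [0.0155 0.0876 0.    ] turn [ 0.0002  0.0005 -0.0549] deg 19.8 mm 35.6
    0.0 [0.43, 0.69, -0.66, 1.81, 0.73, 0.7, -0.79]
85.0 shift [0.0251 0.1086 0.    ] turn [ 0.0001  0.0005 -0.0688] deg 24.8 mm 44.6
    0.0 [0.42, 0.73, -0.65, 1.7, 0.62, 0.82, -0.68]
90.0 shift [0.0366 0.1288 0.    ] turn [ 0.0001  0.0005 -0.0827] deg 29.8 mm 53.6
    0.0422 [0.4, 0.77, -0.63, 1.62, 0.55, 0.92, -0.6]
95.0 shift [0.0483 0.1491 0.    ] turn [ 0.0001  0.0005 -0.0966] deg 34.8 mm 62.7
    0.0497 [0.37, 0.81, -0.6, 1.51, 0.48, 1.03, -0.53]
100.0 shift [0.0616 0.1682 0.    ] turn [ 1.000e-04  5.000e-04 -1.105e-01] deg 39.8 mm 71.7
    0.1101 [0.34, 0.84, -0.57, 1.44, 0.43, 1.11, -0.48]
105.0 shift [0.0766 0.1862 0.    ] turn [ 1.000e-04  5.000e-04 -1.244e-01] deg 44.8 mm 80.5
    0.1362 [0.31, 0.89, -0.53, 1.34, 0.37, 1.21, -0.42]
```

Request:
{"api": "servo_tool", "payload": {
  "targets": [
    {"x":-0.001,"y":0.011,"z":0,"wx":0,"wy":0,"wz":-0.007},
    {"x":-0.001,"y":0.0215,"z":0,"wx":0,"wy":0,"wz":-0.013},
    {"x":0.001,"y":0.033,"z":0,"wx":0,"wy":0,"wz":-0.02},
    {"x":0.002,"y":0.044,"z":0,"wx":0,"wy":0,"wz":-0.027},
    {"x":0.005,"y":0.055,"z":0,"wx":0,"wy":0,"wz":-0.034},
    {"x":0.008,"y":0.066,"z":0,"wx":0,"wy":0,"wz":-0.041},
    {"x":0.012,"y":0.077,"z":0,"wx":0,"wy":0,"wz":-0.048},
    {"x":0.0155,"y":0.0876,"z":0,"wx":0,"wy":0,"wz":-0.055},
    {"x":0.02,"y":0.098,"z":0,"wx":0,"wy":0,"wz":-0.062},
    {"x":0.025,"y":0.109,"z":0,"wx":0,"wy":0,"wz":-0.069},
    {"x":0.03,"y":0.119,"z":0,"wx":0,"wy":0,"wz":-0.076},
    {"x":0.036,"y":0.129,"z":0,"wx":0,"wy":0,"wz":-0.083}
  ],
  "squeeze": 50
}}

```text
clock: 12.22
position: [0.649, -0.0589, 0.1083]
tool_rot: [-0.939, 1.565, -2.678]
force: [0.5, 0.3, -3.4]
grip_width: 0.0072
```

```bash
python3 tip.py 95,100,105; python3 meas.py
```

```text
95.0 shift [-0.0006  0.0244 -0.0007] turn [-0.0001  0.0005 -0.0132] deg 4.7 mm 9.8
    0.0364 [0.37, 0.81, -0.6, 1.51, 0.47, 1.04, -0.52]
100.0 shift [ 0.0013  0.0477 -0.0008] turn [-0.0001  0.0005 -0.0271] deg 9.7 mm 19.1
    0.1054 [0.34, 0.85, -0.57, 1.43, 0.43, 1.11, -0.48]
105.0 shift [ 0.0053  0.0707 -0.0008] turn [-0.0001  0.0005 -0.0409] deg 14.7 mm 28.4
    0.1339 [0.31, 0.89, -0.53, 1.34, 0.37, 1.21, -0.42]
370 normal [-0.5   -0.305 -0.81 ] tilt 35.9 1,99% s,lat,z [[-0.065, -0.063, 0.476], [0.029, 0.045, 0.553]]
now [ 0.6498 -0.0591  0.1081] board s,lat -0.0055 -0.0102 q [ 0.39  0.78 -0.62  1.59  0.53  0.95 -0.58] w 0.0075 f [-0.4 -1.6 -4.1]
```

Request:
{"api": "servo_tool", "payload": {
  "targets": [
    {"x":-0.001,"y":0.0125,"z":-0.001,"wx":0,"wy":0,"wz":-0.0065},
    {"x":-0.001,"y":0.0245,"z":-0.001,"wx":0,"wy":0,"wz":-0.013},
    {"x":0.0,"y":0.036,"z":-0.001,"wx":0,"wy":0,"wz":-0.02},
    {"x":0.001,"y":0.048,"z":-0.001,"wx":0,"wy":0,"wz":-0.027},
    {"x":0.003,"y":0.059,"z":-0.001,"wx":0,"wy":0,"wz":-0.034},
    {"x":0.005,"y":0.071,"z":-0.001,"wx":0,"wy":0,"wz":-0.041},
    {"x":0.005,"y":0.071,"z":-0.001,"wx":0,"wy":0,"wz":-0.041},
    {"x":0.007,"y":0.073,"z":-0.001,"wx":0,"wy":0,"wz":-0.041},
    {"x":0.009,"y":0.075,"z":-0.001,"wx":0,"wy":0,"wz":-0.041},
    {"x":0.011,"y":0.076,"z":-0.001,"wx":0,"wy":0,"wz":-0.041}
  ]
}}

```text
clock: 13.52
position: [0.6797, -0.064, 0.1039]
tool_rot: [-1.558, 1.308, 2.985]
force: [-1.0, -1.9, 2.9]
grip_width: 0.0073
```

```bash
python3 look2.py lean 250 110 410 230
```

```text
now [ 0.6798 -0.0641  0.1039] board s,lat 0.0249 -0.0101 q [ 0.33  0.96 -0.61  1.23  0.43  1.35 -0.44] w 0.0077 f [-1.3 -0.5  0. ]
```

View pics/lean.png

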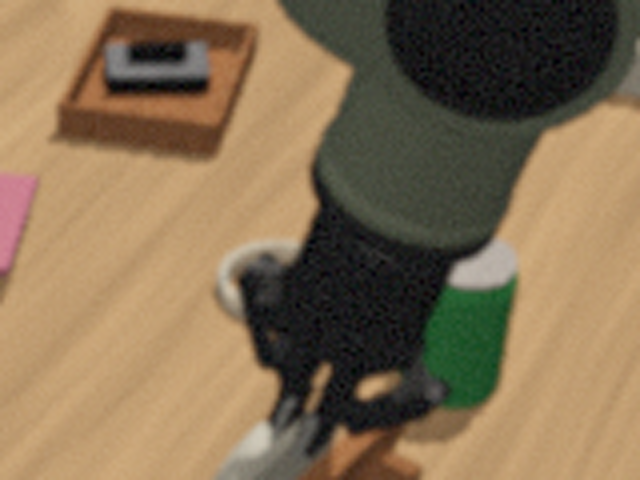

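Request:
{"api": "servo_tool", "payload": {
  "targets": [
    {"x":0,"y":0,"z":0,"wx":0,"wy":0,"wz":0},
    {"x":0,"y":0,"z":0,"wx":0,"wy":0,"wz":0},
    {"x":0,"y":0,"z":0,"wx":0,"wy":0,"wz":0},
    {"x":-0.02,"y":0,"z":0,"wx":0,"wy":0,"wz":0},
    {"x":-0.06,"y":0,"z":0,"wx":0,"wy":0,"wz":0},
    {"x":-0.12,"y":0,"z":0,"wx":0,"wy":0,"wz":0},
    {"x":-0.2,"y":-0.05,"z":0,"wx":0,"wy":0,"wz":0},
    {"x":-0.25,"y":-0.2,"z":0,"wx":0,"wy":0,"wz":0.02},
    {"x":-0.3,"y":-0.35,"z":0,"wx":0,"wy":0,"wz":0.04},
    {"x":-0.3,"y":-0.45,"z":0,"wx":0,"wy":0,"wz":0.04},
    {"x":-0.3,"y":-0.45,"z":0,"wx":0,"wy":0,"wz":0.04}
  ],
  "grip": -0.4
}}

```text
clock: 14.95
position: [0.5371, -0.0393, 0.2699]
tool_rot: [-0.904, 1.561, -2.642]
force: [2.1, 0.1, 0.4]
grip_width: 0.0256
```

```bash
python3 meas.py top; python3 look2.py lean2 230 150 400 277;  python3 - <<'E'
from kin import *
# path to ring grip: yaw jaw h
D=np.radians
path([(B(-.20,-.01,.20),Rt(D(80),YB,'h',1)),(B(-.2,-.01,.15),Rt(D(60),YB,'h',1)),(B(-.15,-.01,.12),Rt(D(45),YB,'h',1)),(B(-.10,-.01,.09),Rt(D(30),YB,'h',1)),(B(0,-.01,.06),Rt(D(30),YB,'h',1)),(B(0,-.01,.06),Rt(D(20),YB,'h',1))])
E
```

```text
586 normal [-0.076 -0.041 -0.996] tilt 5.0 1,99% s,lat,z [[-0.139, -0.036, 0.643], [-0.092, 0.023, 0.65]]
now [ 0.5386 -0.0397  0.2693] board s,lat -0.1184 -0.0096 q [ 0.52  0.43 -0.75  1.75  0.33  1.1  -0.51] w 0.0258 f [0.8 0.4 1. ]
now [ 0.5398 -0.0399  0.2684] board s,lat -0.1173 -0.0096 q [ 0.52  0.44 -0.75  1.74  0.33  1.1  -0.51] w 0.0256 f [ 1.  0. -1.]
now [ 0.5398 -0.0399  0.2684] board s,lat -0.1173 -0.0096 q [ 0.52  0.44 -0.75  1.74  0.33  1.1  -0.51] w 0.0256 f [ 1.  0. -1.]
shift [ 0.1728 -0.2053  0.0004] turn [-0.2494 -0.0224  0.0235] deg 90.5 mm 107.3
   ik 0.0 [0.96, 0.56, -1.39, 2.15, 0.85, 0.91, 0.49] dq 1.01
shift [ 2.978e-01 -2.041e-01 -1.000e-04] turn [-0.2435 -0.0659  0.067 ] deg 94.0 mm 144.4
   ik 0.1207 [0.93, 0.7, -1.47, 2.4, 1.52, 0.92, -0.17] dq 0.67
shift [ 0.3716 -0.0784 -0.0005] turn [-0.2355 -0.0983  0.0994] deg 98.6 mm 151.9
   ik 0.3012 [0.84, 0.98, -1.47, 2.4, 1.88, 1.24, -0.33] dq 0.36
shift [ 0.4455  0.0473 -0.001 ] turn [-0.2242 -0.1303  0.1314] deg 104.7 mm 179.2
   ik 0.331 [0.76, 1.42, -1.47, 2.4, 2.39, 1.72, -0.29] dq 0.51
shift [ 0.5182  0.2979 -0.0016] turn [-0.2242 -0.1303  0.1314] deg 104.7 mm 239.1
   ik 0.0048 [0.9, 1.66, -1.45, 2.3, 2.76, 1.56, -0.03] dq 0.37
shift [ 0.5182  0.2979 -0.0016] turn [-0.2148 -0.1515  0.1526] deg 109.4 mm 239.1
   ik 0.0 [0.94, 1.82, -1.4, 2.31, 3.09, 1.57, 0.05] dq 0.33
```

View pics/lean2.png

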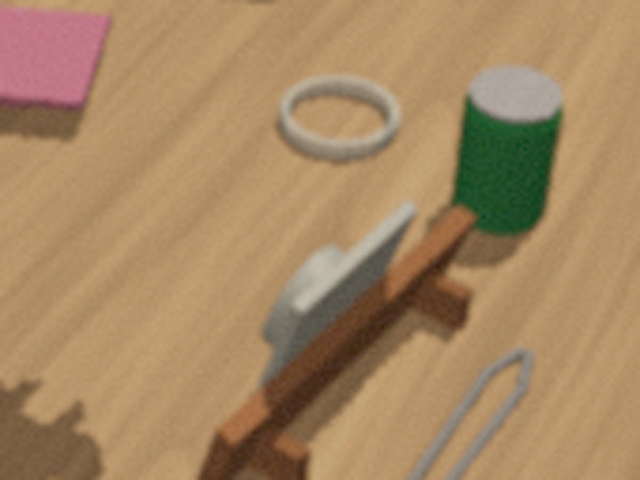

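```bash
python3 - <<'E'
from kin import *
D=np.radians;T=np.tan(D(15))
def pt(z): return B(.009+(z-.0577)*T,-.011,z)
path([(B(.0,-.011,.25),Rt(D(85),YB,'h',1)),(pt(.24),Rt(D(60),YB,'h',1)),(pt(.23),Rt(D(45),YB,'h',1)),(pt(.2),Rt(D(30),YB,'h',1)),(pt(.12),Rt(D(30),YB,'h',1)),(pt(.0577),Rt(D(30),YB,'h',1))])
E
```

```text
now [ 0.5398 -0.0399  0.2684] board s,lat -0.1173 -0.0096 q [ 0.52  0.44 -0.75  1.74  0.33  1.1  -0.51] w 0.0256 f [ 1.  0. -1.]
shift [0.0432 0.2936 0.0029] turn [-0.2499 -0.0115  0.0126] deg 90.2 mm 118.7
   ik 0.0 [0.53, 0.63, -0.85, 1.54, 0.55, 1.12, 0.98] dq 1.49
shift [0.0669 0.4384 0.0026] turn [-0.2435 -0.0659  0.067 ] deg 94.0 mm 177.4
   ik 0.0 [0.72, 0.68, -1.12, 1.79, 1.21, 0.8, 0.46] dq 0.66
shift [0.0919 0.4319 0.0025] turn [-0.2355 -0.0983  0.0994] deg 98.6 mm 176.6
   ik 0.1701 [0.73, 0.67, -1.1, 1.94, 1.6, 0.71, 0.09] dq 0.39
shift [0.1671 0.4125 0.0022] turn [-0.2242 -0.1303  0.1314] deg 104.7 mm 178.0
   ik 0.0 [0.7, 0.83, -1.07, 2.21, 2.44, 1.03, -0.62] dq 0.84
shift [0.3676 0.3608 0.0015] turn [-0.2242 -0.1303  0.1314] deg 104.7 mm 206.0
   ik 0.1095 [0.63, 0.94, -0.96, 2.24, 2.53, 1.09, -0.69] dq 0.11
shift [0.5237 0.3205 0.0008] turn [-0.2242 -0.1303  0.1314] deg 104.7 mm 245.6
   ik 0.1325 [0.57, 1.05, -0.86, 2.26, 2.66, 1.17, -0.78] dq 0.12
```

Request:
{"api": "servo_tool", "payload": {
  "targets": [
    {"x":0.043,"y":0.1,"z":0.003,"wx":-0.03,"wy":-0.002,"wz":0.002},
    {"x":0.043,"y":0.2,"z":0.003,"wx":-0.06,"wy":-0.003,"wz":0.003},
    {"x":0.043,"y":0.294,"z":0.003,"wx":-0.09,"wy":-0.004,"wz":0.004},
    {"x":0.043,"y":0.294,"z":0.003,"wx":-0.12,"wy":-0.006,"wz":0.006},
    {"x":0.043,"y":0.294,"z":0.003,"wx":-0.15,"wy":-0.007,"wz":0.007},
    {"x":0.043,"y":0.294,"z":0.003,"wx":-0.18,"wy":-0.008,"wz":0.009},
    {"x":0.043,"y":0.32,"z":0.003,"wx":-0.21,"wy":-0.01,"wz":0.01},
    {"x":0.043,"y":0.35,"z":0.003,"wx":-0.25,"wy":-0.012,"wz":0.013},
    {"x":0.055,"y":0.38,"z":0.003,"wx":-0.248,"wy":-0.03,"wz":0.031},
    {"x":0.06,"y":0.41,"z":0.003,"wx":-0.246,"wy":-0.045,"wz":0.046},
    {"x":0.067,"y":0.438,"z":0.003,"wx":-0.2435,"wy":-0.066,"wz":0.067},
    {"x":0.067,"y":0.438,"z":0.003,"wx":-0.2435,"wy":-0.066,"wz":0.067}
  ],
  "grip": 1
}}

```text
clock: 16.55
position: [0.7115, -0.0708, 0.2387]
tool_rot: [-0.004, 1.048, -0.171]
force: [0.3, -0.5, 1.0]
grip_width: 0.0855
```

```bash
python3 - <<'E'
from kin import *
D=np.radians;T=np.tan(D(15))
def pt(z): return B(.009+(z-.0577)*T,-.011,z)
R=state()[2];print('pitch',np.degrees(np.arcsin(-R[2,0])))
path([(pt(.23),Rt(D(45),YB,'h',1)),(pt(.22),Rt(D(30),YB,'h',1)),(pt(.12),Rt(D(30),YB,'h',1)),(pt(.0577),Rt(D(30),YB,'h',1))])
E
```

```text
pitch 60.07456388020092
now [ 0.7115 -0.0708  0.2387] board s,lat 0.0572 -0.0114 q [ 0.61  0.59 -0.91  1.8   1.08  0.67  0.53] w 0.0855 f [ 0.3 -0.5  1. ]
shift [ 0.0163  0.0011 -0.0154] turn [ 0.0002 -0.0419  0.0002] deg 15.1 mm 9.0
   ik 0.0998 [0.61, 0.58, -0.9, 1.98, 1.67, 0.56, -0.05] dq 0.59
shift [ 0.0346  0.0011 -0.0336] turn [ 0.0002 -0.0835  0.0002] deg 30.1 mm 19.3
   ik 0.1749 [0.6, 0.64, -0.89, 2.14, 2.27, 0.77, -0.61] dq 0.6
shift [ 0.2178  0.0016 -0.2164] turn [ 0.0002 -0.0835  0.0002] deg 30.1 mm 122.8
   ik 0.0 [0.29, 0.8, -0.5, 2.29, 2.71, 1.05, -1.14] dq 0.53
shift [ 0.332   0.0019 -0.3303] turn [ 0.0002 -0.0835  0.0002] deg 30.1 mm 187.3
   ik 0.0461 [0.27, 0.94, -0.47, 2.29, 2.77, 1.16, -1.18] dq 0.14
```

Request:
{"api": "servo_tool", "payload": {
  "targets": [
    {"x":0.008,"y":0.001,"z":-0.008,"wx":0,"wy":-0.021,"wz":0},
    {"x":0.016,"y":0.001,"z":-0.015,"wx":0,"wy":-0.042,"wz":0},
    {"x":0.026,"y":0.001,"z":-0.025,"wx":0,"wy":-0.063,"wz":0},
    {"x":0.035,"y":0.001,"z":-0.034,"wx":0,"wy":-0.0835,"wz":0},
    {"x":0.035,"y":0.001,"z":-0.034,"wx":0,"wy":-0.0835,"wz":0},
    {"x":0.08,"y":0.001,"z":-0.079,"wx":0,"wy":-0.0835,"wz":0},
    {"x":0.13,"y":0.001,"z":-0.129,"wx":0,"wy":-0.0835,"wz":0},
    {"x":0.18,"y":0.0015,"z":-0.179,"wx":0,"wy":-0.0835,"wz":0},
    {"x":0.218,"y":0.0015,"z":-0.217,"wx":0,"wy":-0.0835,"wz":0},
    {"x":0.218,"y":0.0015,"z":-0.217,"wx":0,"wy":-0.0835,"wz":0}
  ]
}}

```text
clock: 17.8
position: [0.6819, -0.0665, 0.1185]
tool_rot: [-0.004, 0.524, -0.175]
force: [0.4, 0.0, 0.7]
grip_width: 0.0853
```

```bash
python3 - <<'E'
from kin import *
D=np.radians;T=np.tan(D(15))
def pt(z): return B(.009+(z-.0577)*T,-.011,z)
R=state()[2];print('pitch',np.degrees(np.arcsin(-R[2,0])))
path([(pt(.09),Rt(D(30),YB,'h',1)),(pt(.0577),Rt(D(30),YB,'h',1))])
E
```

```text
pitch 29.996344421242956
now [ 0.6819 -0.0665  0.1185] board s,lat 0.0273 -0.0121 q [ 0.52  0.91 -0.81  2.27  2.63  1.14 -0.87] w 0.0853 f [0.4 0.  0.7]
shift [ 0.0147  0.0028 -0.0737] turn [0.0001 0.     0.001 ] deg 0.3 mm 30.1
   ik 0.0129 [0.5, 0.97, -0.77, 2.28, 2.69, 1.18, -0.9] dq 0.06
shift [ 0.0364  0.003  -0.1544] turn [0.0001 0.     0.001 ] deg 0.3 mm 63.5
   ik 0.07 [0.48, 1.02, -0.74, 2.28, 2.7, 1.2, -0.92] dq 0.05
```

Request:
{"api": "servo_tool", "payload": {
  "targets": [
    {"x":0.007,"y":0.003,"z":-0.037,"wx":0,"wy":0,"wz":0.001},
    {"x":0.015,"y":0.003,"z":-0.074,"wx":0,"wy":0,"wz":0.001},
    {"x":0.022,"y":0.003,"z":-0.1,"wx":0,"wy":0,"wz":0.001},
    {"x":0.03,"y":0.003,"z":-0.13,"wx":0,"wy":0,"wz":0.001},
    {"x":0.036,"y":0.003,"z":-0.154,"wx":0,"wy":0,"wz":0.001},
    {"x":0.036,"y":0.003,"z":-0.154,"wx":0,"wy":0,"wz":0.001}
  ]
}}

```text
clock: 18.55
position: [0.6637, -0.0623, 0.057]
tool_rot: [-0.0, 0.525, -0.168]
force: [0.1, -0.1, 1.1]
grip_width: 0.0855
```

Request:
{"api": "servo_tool", "payload": {
  "targets": [
    {"x":0,"y":0,"z":0,"wx":0,"wy":0,"wz":0},
    {"x":0,"y":0,"z":0,"wx":0,"wy":0,"wz":0},
    {"x":0,"y":0,"z":0,"wx":0,"wy":0,"wz":0},
    {"x":0,"y":0,"z":0,"wx":0,"wy":0,"wz":0}
  ],
  "grip": 0.5,
  "squeeze": 20
}}

```text
clock: 19.05
position: [0.6638, -0.0622, 0.0574]
tool_rot: [-0.0, 0.524, -0.168]
force: [-5.3, 0.6, 5.2]
grip_width: 0.0702
```

```bash
python3 - <<'E'
from kin import *
path([]);print(state()[0]['moment'])
E
```

```text
now [ 0.6638 -0.0622  0.0574] board s,lat 0.0087 -0.0109 q [ 0.5   1.06 -0.76  2.29  2.74  1.28 -0.91] w 0.0702 f [-5.3  0.6  5.2]
[0.05270208 0.5819489  0.06627525]
```

```bash
cat > lay.py <<'E'
from kin import *
import sys
o=state();q=o[0]['qpos'];path([],o)
zc=float(sys.argv[2]) if len(sys.argv)>2 else .0015
for i_ in [float(v) for v in sys.argv[1].split(',')]:
    i=np.radians(i_);p=np.radians(105)-i
    e=np.array([np.cos(i),np.sin(i)]);nb=np.array([np.sin(i),-np.cos(i)])
    Ls=.013-.059/np.tan(i) if i_>30.1 else .268*.12*np.sin(i)-.004-.12*np.cos(i)
    Cm=np.array([Ls,zc])+.06*e-.0045*nb
    x=np.array([np.cos(p),-np.sin(p)]);u=np.array([np.sin(p),np.cos(p)])
    t=Cm-.0013*x-.0027*u
    R=Rt(p,YB,'h',1);P=B(t[0],-.0109,t[1]);print(i_,end=' ');plan(P,R,o);q2,er=ik(P,R,q);print('   ',er.round(3),q2.round(2).tolist());q=q2
E
python3 lay.py 75,70,65,60,55,50,45,40,35,30
```

```text
now [ 0.6638 -0.0622  0.0574] board s,lat 0.0087 -0.0109 q [ 0.5   1.06 -0.76  2.29  2.74  1.28 -0.91] w 0.0702 f [-5.3  0.6  5.2]
75.0 shift [-0.0079 -0.     -0.0003] turn [ 0.0001 -0.0001 -0.0001] deg 0.0 mm 3.2
    0.003 [0.5, 1.06, -0.76, 2.3, 2.73, 1.28, -0.91]
70.0 shift [-0.0082 -0.     -0.0033] turn [ 0.0001  0.0138 -0.0001] deg 5.0 mm 3.5
    0.055 [0.49, 1.02, -0.77, 2.29, 2.65, 1.21, -0.88]
65.0 shift [-0.009  -0.     -0.0078] turn [ 0.0001  0.0277 -0.    ] deg 10.0 mm 4.8
    0.079 [0.5, 0.98, -0.79, 2.26, 2.55, 1.1, -0.83]
60.0 shift [-0.0107 -0.     -0.014 ] turn [ 0.0001  0.0416 -0.    ] deg 15.0 mm 7.0
    0.084 [0.51, 0.94, -0.81, 2.23, 2.44, 0.99, -0.75]
55.0 shift [-0.0137 -0.     -0.0222] turn [ 0.0001  0.0555 -0.    ] deg 20.0 mm 10.4
    0.041 [0.54, 0.9, -0.83, 2.18, 2.27, 0.84, -0.61]
50.0 shift [-0.0188 -0.     -0.0327] turn [ 0.0001  0.0694 -0.    ] deg 25.0 mm 15.1
    0.068 [0.54, 0.88, -0.84, 2.14, 2.13, 0.77, -0.49]
45.0 shift [-0.0267 -0.     -0.0459] turn [ 0.0001  0.0833 -0.    ] deg 30.0 mm 21.3
    0.021 [0.56, 0.86, -0.85, 2.08, 1.89, 0.68, -0.26]
40.0 shift [-0.0388 -0.     -0.0625] turn [ 0.0001  0.0971 -0.    ] deg 35.0 mm 29.4
    0.074 [0.55, 0.85, -0.84, 2.06, 1.76, 0.66, -0.16]
35.0 shift [-0.0568  0.     -0.0835] turn [ 1.00e-04  1.11e-01 -0.00e+00] deg 40.0 mm 40.4
    0.038 [0.55, 0.84, -0.84, 2.0, 1.5, 0.64, 0.09]
30.0 shift [-0.0895  0.     -0.1138] turn [ 1.000e-04  1.249e-01 -0.000e+00] deg 45.0 mm 57.9
    0.025 [0.55, 0.84, -0.83, 1.97, 1.3, 0.65, 0.27]
```

Request:
{"api": "servo_tool", "payload": {
  "targets": [
    {"x":0,"y":0,"z":0,"wx":0,"wy":0,"wz":0},
    {"x":-0.008,"y":0,"z":0,"wx":0,"wy":0,"wz":0},
    {"x":-0.009,"y":0,"z":-0.002,"wx":0,"wy":0.007,"wz":0},
    {"x":-0.009,"y":0,"z":-0.0035,"wx":0,"wy":0.014,"wz":0},
    {"x":-0.009,"y":0,"z":-0.0055,"wx":0,"wy":0.021,"wz":0},
    {"x":-0.0095,"y":0,"z":-0.008,"wx":0,"wy":0.028,"wz":0},
    {"x":-0.01,"y":0,"z":-0.011,"wx":0,"wy":0.035,"wz":0},
    {"x":-0.011,"y":0,"z":-0.014,"wx":0,"wy":0.042,"wz":0},
    {"x":-0.0125,"y":0,"z":-0.018,"wx":0,"wy":0.049,"wz":0},
    {"x":-0.014,"y":0,"z":-0.022,"wx":0,"wy":0.0555,"wz":0},
    {"x":-0.0165,"y":0,"z":-0.028,"wx":0,"wy":0.0625,"wz":0},
    {"x":-0.019,"y":0,"z":-0.033,"wx":0,"wy":0.0695,"wz":0}
  ],
  "grip": 0.3,
  "squeeze": 70
}}

```text
clock: 20.55
position: [0.6507, -0.0601, 0.0498]
tool_rot: [0.0, 0.962, -0.168]
force: [0.6, 0.6, -4.6]
grip_width: 0.0688
```

```bash
python3 lay.py 45,40,35,30,25,20 | grep -v "^  "; python3 look2.py lay1 230 150 400 277
```

```text
now [ 0.6507 -0.0601  0.0498] board s,lat -0.0046 -0.011 q [ 0.44  0.8  -0.67  2.12  2.12  0.6  -0.55] w 0.0688 f [ 0.6  0.6 -4.6]
45.0 shift [-0.0015  0.0002 -0.0147] turn [ 0.      0.0135 -0.    ] deg 4.9 mm 5.9
40.0 shift [-0.0054  0.0002 -0.0349] turn [ 0.      0.0274 -0.    ] deg 9.9 mm 14.1
35.0 shift [-0.0128  0.0002 -0.0615] turn [ 0.      0.0413 -0.    ] deg 14.9 mm 25.1
30.0 shift [-0.0296  0.0002 -0.1028] turn [ 0.      0.0552 -0.    ] deg 19.9 mm 42.8
25.0 shift [-0.0274  0.0002 -0.1181] turn [ 0.      0.0691 -0.    ] deg 24.9 mm 48.5
20.0 shift [-0.0242  0.0002 -0.1329] turn [ 0.     0.083 -0.   ] deg 29.9 mm 54.0
now [ 0.6513 -0.06    0.0504] board s,lat -0.004 -0.0108 q [ 0.43  0.79 -0.66  2.12  2.12  0.6  -0.55] w 0.0688 f [ 2.1  0.1 -1.5]
```

View pics/lay1.png

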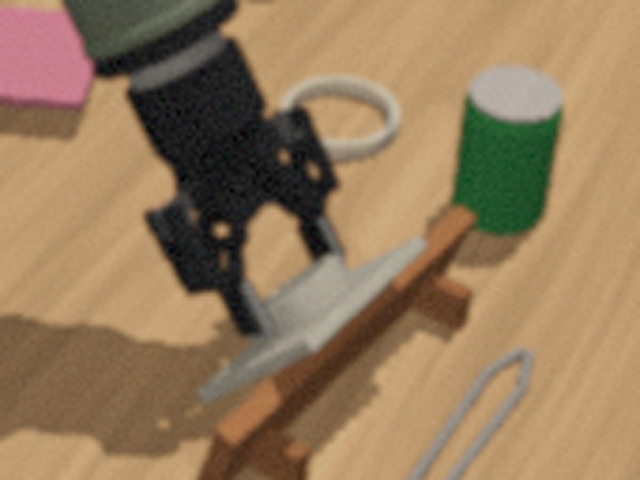

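The tile is held by its ring at about 50° and is moving with the gripper. I'll carry on.

Request:
{"api": "servo_tool", "payload": {
  "targets": [
    {"x":-0.001,"y":0,"z":-0.008,"wx":0,"wy":0.007,"wz":0},
    {"x":-0.002,"y":0,"z":-0.015,"wx":0,"wy":0.0135,"wz":0},
    {"x":-0.004,"y":0,"z":-0.025,"wx":0,"wy":0.02,"wz":0},
    {"x":-0.006,"y":0,"z":-0.035,"wx":0,"wy":0.027,"wz":0},
    {"x":-0.01,"y":0,"z":-0.049,"wx":0,"wy":0.034,"wz":0},
    {"x":-0.014,"y":0,"z":-0.063,"wx":0,"wy":0.041,"wz":0},
    {"x":-0.022,"y":0,"z":-0.085,"wx":0,"wy":0.048,"wz":0},
    {"x":-0.03,"y":0,"z":-0.103,"wx":0,"wy":0.055,"wz":0},
    {"x":-0.029,"y":0,"z":-0.111,"wx":0,"wy":0.062,"wz":0},
    {"x":-0.0275,"y":0,"z":-0.118,"wx":0,"wy":0.069,"wz":0},
    {"x":-0.026,"y":0,"z":-0.126,"wx":0,"wy":0.076,"wz":0},
    {"x":-0.024,"y":0,"z":-0.133,"wx":0,"wy":0.083,"wz":0}
  ]
}}

```text
clock: 22.1
position: [0.6023, -0.0521, 0.0276]
tool_rot: [-0.009, 1.487, -0.177]
force: [0.6, -0.4, -1.5]
grip_width: 0.0688
```

```bash
python3 lay.py 15,10,5,0; python3 meas.py
```

```text
now [ 0.6023 -0.0521  0.0276] board s,lat -0.0536 -0.0113 q [ 0.45  0.83 -0.68  1.83  0.84  0.7   0.68] w 0.0688 f [ 0.6 -0.4 -1.5]
15.0 shift [ 0.0115  0.0009 -0.0108] turn [0.     0.0134 0.0001] deg 4.8 mm 6.3
    0.003 [0.44, 0.86, -0.69, 1.77, 0.75, 0.79, 0.78]
10.0 shift [ 0.0228  0.0009 -0.0202] turn [0.     0.0273 0.0001] deg 9.8 mm 12.2
    0.003 [0.43, 0.9, -0.68, 1.7, 0.66, 0.88, 0.86]
5.0 shift [ 0.0344  0.0009 -0.0285] turn [0.     0.0412 0.0001] deg 14.8 mm 17.9
    0.005 [0.42, 0.94, -0.67, 1.63, 0.59, 0.98, 0.93]
0.0 shift [ 0.0463  0.0009 -0.0357] turn [0.     0.0551 0.0001] deg 19.8 mm 23.4
    0.004 [0.4, 0.98, -0.65, 1.56, 0.53, 1.07, 0.99]
834 normal [-0.328 -0.004  0.945] tilt 19.2 1,99% s,lat,z [[-0.105, -0.072, 0.009], [0.007, 0.046, 0.049]]
now [ 0.6024 -0.0523  0.0273] board s,lat -0.0534 -0.0114 q [ 0.45  0.83 -0.68  1.83  0.84  0.7   0.69] w 0.0691 f [-2.2 -0.1 -1.9]
```

Request:
{"api": "servo_tool", "payload": {
  "targets": [
    {"x":0.006,"y":0,"z":-0.005,"wx":0,"wy":0.007,"wz":0},
    {"x":0.0115,"y":0.001,"z":-0.011,"wx":0,"wy":0.0135,"wz":0},
    {"x":0.017,"y":0.001,"z":-0.0155,"wx":0,"wy":0.0205,"wz":0},
    {"x":0.023,"y":0.001,"z":-0.02,"wx":0,"wy":0.0275,"wz":0},
    {"x":0.0285,"y":0.001,"z":-0.0245,"wx":0,"wy":0.034,"wz":0},
    {"x":0.0345,"y":0.001,"z":-0.0285,"wx":0,"wy":0.041,"wz":0},
    {"x":0.04,"y":0.001,"z":-0.032,"wx":0,"wy":0.048,"wz":0},
    {"x":0.045,"y":0.001,"z":-0.035,"wx":0,"wy":0.0535,"wz":0},
    {"x":0.045,"y":0.001,"z":-0.035,"wx":0,"wy":0.0535,"wz":0}
  ]
}}

```text
clock: 23.28
position: [0.5909, -0.0504, 0.009]
tool_rot: [-3.133, 1.318, 2.981]
force: [1.3, -3.5, 15.5]
grip_width: 0.0689
```

```bash
python3 lay.py 0 0.0; python3 meas.py
```

```text
now [ 0.5909 -0.0504  0.009 ] board s,lat -0.0651 -0.0115 q [ 0.45  1.   -0.74  1.56  0.62  1.11  0.93] w 0.0689 f [ 1.3 -3.5 15.5]
0.0 shift [ 0.0068  0.0015 -0.0013] turn [-0.0003  0.0014  0.0003] deg 0.5 mm 2.8
    0.001 [0.45, 1.01, -0.74, 1.55, 0.61, 1.11, 0.93]
796 normal [0.571 0.263 0.777] tilt 39.0 1,99% s,lat,z [[-0.058, -0.082, 0.363], [0.063, 0.038, 0.47]]
now [ 0.5909 -0.0504  0.009 ] board s,lat -0.0651 -0.0115 q [ 0.45  1.   -0.74  1.56  0.62  1.11  0.93] w 0.0688 f [ 2.2 -3.4 13.8]
```

Request:
{"api": "servo_tool", "payload": {
  "targets": [
    {"x":-0.003,"y":0,"z":0.002,"wx":0,"wy":0.001,"wz":0},
    {"x":-0.004,"y":0,"z":0.005,"wx":0,"wy":0.001,"wz":0},
    {"x":-0.005,"y":0,"z":0.008,"wx":0,"wy":0.001,"wz":0},
    {"x":-0.005,"y":0,"z":0.01,"wx":0,"wy":0.001,"wz":0}
  ]
}}

```text
clock: 23.82
position: [0.5952, -0.0512, 0.0097]
tool_rot: [-3.132, 1.312, 2.982]
force: [0.3, 0.4, -3.1]
grip_width: 0.0692
```

```bash
python3 meas.py top
```

```text
444 normal [-0.003  0.005  1.   ] tilt 0.3 1,99% s,lat,z [[-0.12, -0.072, 0.008], [-0.036, 0.046, 0.013]]
now [ 0.5953 -0.0512  0.0098] board s,lat -0.0607 -0.0115 q [ 0.45  1.01 -0.74  1.54  0.61  1.12  0.94] w 0.0689 f [-0.6 -1.1 -4.1]
```

Request:
{"api": "servo_tool", "payload": {
  "targets": [
    {"x":0,"y":0,"z":0.002,"wx":0,"wy":0,"wz":0},
    {"x":0,"y":0,"z":0.004,"wx":0,"wy":0,"wz":0},
    {"x":0,"y":0,"z":0.006,"wx":0,"wy":0,"wz":0},
    {"x":0,"y":0,"z":0.007,"wx":0,"wy":0,"wz":0}
  ]
}}

```text
clock: 24.38
position: [0.5956, -0.0513, 0.0093]
tool_rot: [-3.129, 1.307, 2.986]
force: [-19.1, -0.1, 13.1]
grip_width: 0.0689
```

Request:
{"api": "servo_tool", "payload": {
  "targets": [
    {"x":0,"y":0,"z":0.003,"wx":0,"wy":0,"wz":0},
    {"x":0,"y":0,"z":0.003,"wx":0,"wy":0,"wz":0},
    {"x":0,"y":0,"z":0.003,"wx":0,"wy":0,"wz":0},
    {"x":0,"y":0,"z":0.003,"wx":0,"wy":0,"wz":0},
    {"x":-0.03,"y":0,"z":-0.006,"wx":0,"wy":0,"wz":0},
    {"x":-0.07,"y":0,"z":-0.02,"wx":0,"wy":0,"wz":0},
    {"x":-0.15,"y":0,"z":-0.05,"wx":0,"wy":0,"wz":0},
    {"x":-0.3,"y":0,"z":-0.15,"wx":0,"wy":0,"wz":0},
    {"x":-0.45,"y":0,"z":-0.3,"wx":0,"wy":0,"wz":0},
    {"x":-0.5,"y":0.1,"z":-0.5,"wx":0,"wy":0,"wz":0},
    {"x":-0.5,"y":0.2,"z":-0.65,"wx":0,"wy":0,"wz":0},
    {"x":-0.5,"y":0.3,"z":-0.65,"wx":0,"wy":0,"wz":0}
  ],
  "grip": 1,
  "squeeze": 20
}}

```text
clock: 25.88
position: [0.4289, 0.0791, 0.2649]
tool_rot: [-3.122, 1.309, 2.991]
force: [1.0, 1.0, 0.4]
grip_width: 0.0853
```

```bash
cat > fin.py <<'E'
from kin import *
ims=[]
for c,box in [('top',(220,130,340,220)),('scene',(220,150,400,285))]:
    p,d=bot.grab_frame(c);W=cloud(c,d);sat=p.max(-1).astype(int)-p.min(-1)
    S=(W-F)@n;L=(W-F)@l;z=W[...,2]
    base=(sat<45)&(p.max(-1)>110)&(S>-.16)&(S<.03)&(abs(L+.012)<.09)&(d>0)
    for nm,m in [('slab',base&(z>.004)&(z<.014)),('all',base&(z>.004)&(z<.04)),('rim',base&(z>.024)&(z<.036))]:
        m=cv2.morphologyEx(m.astype(np.uint8),cv2.MORPH_OPEN,np.ones((2,2)))>0
        if m.sum()<20: print(c,nm,m.sum());continue
        (a,b),(w,h),an=cv2.minAreaRect((np.stack([S[m],L[m]],1)*1000).astype(np.float32))
        print(c,nm,m.sum(),'ctr',round(a,1),round(b,1),'size',round(w,1),round(h,1),'ang',round(an,1),'z',np.median(z[m]).round(4))
    a,b,cc,e=box;ims.append(cv2.resize(p[b:e,a:cc],(400,300),interpolation=cv2.INTER_CUBIC))
    # top-edge far line
cv2.imwrite('pics/fin.png',cv2.cvtColor(np.hstack(ims),cv2.COLOR_RGB2BGR))
path([])
E
python3 fin.py
```

```text
top slab 224 ctr -191.1 -65.2 size 393.4 73.6 ang 8.0 z 0.007
top all 236 ctr -191.1 -65.2 size 393.4 73.6 ang 8.0 z 0.0072
top rim 0
scene slab 1064 ctr 135.3 -333.6 size 144.3 903.2 ang 31.6 z 0.0093
scene all 1317 ctr 135.3 -333.6 size 144.3 903.2 ang 31.6 z 0.0098
scene rim 205 ctr -55.1 -11.1 size 69.7 72.1 ang 31.6 z 0.027
now [0.4283 0.0837 0.2662] board s,lat -0.2478 0.0935 q [ 0.49  0.48 -1.01  1.82  0.26  1.28  0.8 ] w 0.085 f [ 0.7 -0.9  0.3]
```

View pics/fin.png

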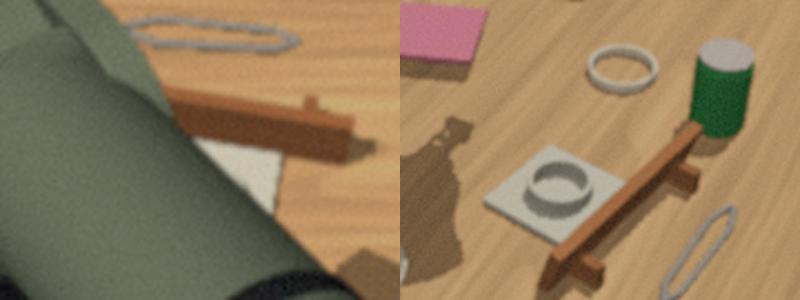

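Request:
{"api": "servo_tool", "payload": {
  "targets": [
    {"x":-0.1,"y":0.15,"z":0,"wx":0,"wy":0,"wz":0},
    {"x":-0.1,"y":0.3,"z":0,"wx":0,"wy":0,"wz":0},
    {"x":-0.1,"y":0.45,"z":0,"wx":0,"wy":0,"wz":0},
    {"x":-0.1,"y":0.6,"z":0,"wx":0,"wy":0,"wz":0},
    {"x":-0.1,"y":0.75,"z":0,"wx":0,"wy":0,"wz":0},
    {"x":-0.1,"y":0.9,"z":0,"wx":0,"wy":0,"wz":0},
    {"x":-0.1,"y":0.95,"z":0,"wx":0,"wy":0,"wz":0},
    {"x":-0.1,"y":0.95,"z":0,"wx":0,"wy":0,"wz":0}
  ]
}}

```text
clock: 26.98
position: [0.4982, 0.4589, 0.3044]
tool_rot: [-3.135, 1.31, 2.99]
force: [-0.3, -0.9, -0.7]
grip_width: 0.0855
```

```bash
sed -i "s/np.ones((2,2)))>0/np.ones((2,2)))>0; m\&=base/" fin.py; python3 fin.py; python3 - <<'E'
from kin import *
f,d=bot.grab_frame('top');W=cloud('top',d);p=f;sat=p.max(-1).astype(int)-p.min(-1);S=(W-F)@n;L=(W-F)@l
b=(sat<45)&(p.max(-1)>110)&(abs(L+.012)<.065)&(S>-.15)&(S<.02)&(d>0)
for lo in np.arange(-.065,.045,.02):
    k=b&(L>lo)&(L<lo+.02);print((lo+.01).round(3),'near/far s',np.percentile(S[k],[2,98]).round(4))
# bystanders moved?
g=np.load('f_top.npz')['p'].astype(int)
for t,(u,v) in dict(canister=(210,153),ring=(200,204),dish=(356,231),cup=(365,163),tongs=(284,141),slate=(379,294)).items():
    print(t,np.abs(f[v-30:v+30,u-30:u+30].astype(int)-g[v-30:v+30,u-30:u+30]).mean().round(1),end=' ')
E
```

```text
top slab 1132 ctr -59.9 -15.2 size 117.0 122.1 ang 89.7 z 0.0075
top all 1340 ctr -59.9 -15.2 size 117.0 122.1 ang 89.7 z 0.008
top rim 108 ctr -64.0 -16.1 size 68.7 68.3 ang 78.8 z 0.0254
scene slab 989 ctr -62.0 -12.7 size 122.0 102.2 ang 89.3 z 0.0091
scene all 1201 ctr -62.0 -12.7 size 122.0 102.2 ang 89.3 z 0.0094
scene rim 166 ctr -54.2 -12.5 size 70.1 70.8 ang 33.2 z 0.0275
now [0.4994 0.4567 0.3046] board s,lat -0.2401 0.4732 q [-0.29  0.79 -0.91  1.16  0.36  1.54  0.32] w 0.0857 f [-0.1 -0.1  0.5]
-0.055 near/far s [-1.186e-01  1.000e-04]
-0.035 near/far s [-0.1174  0.0007]
-0.015 near/far s [-0.118   0.0005]
0.005 near/far s [-0.1174  0.0006]
0.025 near/far s [-0.1182  0.0011]
0.045 near/far s [-0.1183  0.0007]
canister 26.4 ring 46.1 dish 24.6 cup 21.4 tongs 21.0 slate 22.7
```

```bash
python3 -c "
from workcell import bot
print(bot.job_done())"
```

```text
the job is handed in; nothing more can be done
None
```

The tile is lying flat and face up against the foot of the backboard, and the job is handed in at about 27 s on the robot clock (limit 72 s).

- **Tipping:** I pushed the white tile square against the board and pinched its near edge. I tipped it up until it leaned on the board by itself, let go, and a picture confirmed the lean.
- **Laying down:** I then gripped the ring across its diameter and turned the tile down to flat in a continuous hold. I slid it against the foot until contact (about 19 N), then opened the gripper and moved clear.

**Last checks:**
- **Flush:** the tile's board-side edge is within about 1 mm of the foot line along its whole length.
- **Square:** its angle to the board is 0.3° (top camera) or 0.7° (scene camera).
- **Flat:** the slab top reads 7.5–9 mm and the rim 25–27.5 mm above the shelf. The nominal figures are 9 and 29, so the top camera reads slightly low.
- **Disagreement:** the two cameras place the ring's rim about 10 mm apart in depth. The slab edges agree, so I trusted those.
- **Other things:** those in the final picture (canister, feeding ring, tongs, pink look-alike) look where they were, and I noticed no contact with any of them. My pixel comparison of the others against the first picture was inconclusive because the differences were high everywhere, and I did not measure them again.

I viewed 11 pictures, one over the budget of 10.

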